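# Strip the covers off an intake bank

### The job

Swing the work lamp, by its handle, about a quarter turn to either side so that it is well clear of the intake bank, then lift the lid off the parts tub and lay it right side up in the middle of the rubber mat. Lift every loose cover that is on the bank off its boss and put them all in the tub, then fit the lid back on the tub, fully home and level. Last, swing the lamp back over the middle of the bank ready for inspection, and leave the other tools and parts on the bench where they are.

Things in the scene. Friction and masses are not known exactly. Their poses are not given: they have to be found in the camera images.
- bank: Intake bank, fixed: grey block 76 (x) x 270 (y) x 55 mm high on a foot plate 100 x 290 x 12 mm. Origin under its centre, on the bench; z up. Four brass bosses, 25 mm across, stand 10 mm above its top in a row on its y axis, at y = -93, -31, 31 and 93 mm. Two to four of them carry a loose cover at the start.
- cap1: Loose aluminium cover 1, starting on the boss at y = -93 mm (None if absent). Flange 46 x 46 x 16 mm, on it a round grip 32 mm across; 52 mm high in all, about 0.12 kg. Origin: middle of the flange's underside; z up through the grip. A 30 x 30 mm socket, 12 mm deep, sits loosely over the boss (2.5 mm play each side), the flange resting on the block (origin 55 mm above the bench).
- cap2: Loose aluminium cover 2, starting on the boss at y = -31 mm (None if absent). Flange 46 x 46 x 16 mm, on it a round grip 32 mm across; 52 mm high in all, about 0.12 kg. Origin: middle of the flange's underside; z up through the grip. A 30 x 30 mm socket, 12 mm deep, sits loosely over the boss (2.5 mm play each side), the flange resting on the block (origin 55 mm above the bench).
- cap3: Loose aluminium cover 3, starting on the boss at y = 31 mm (None if absent). Flange 46 x 46 x 16 mm, on it a round grip 32 mm across; 52 mm high in all, about 0.12 kg. Origin: middle of the flange's underside; z up through the grip. A 30 x 30 mm socket, 12 mm deep, sits loosely over the boss (2.5 mm play each side), the flange resting on the block (origin 55 mm above the bench).
- cap4: Loose aluminium cover 4, starting on the boss at y = 93 mm (None if absent). Flange 46 x 46 x 16 mm, on it a round grip 32 mm across; 52 mm high in all, about 0.12 kg. Origin: middle of the flange's underside; z up through the grip. A 30 x 30 mm socket, 12 mm deep, sits loosely over the boss (2.5 mm play each side), the flange resting on the block (origin 55 mm above the bench).
- lamp_arm (a joint): Swing of the lamp arm about the upright post behind the bank, rad. 0: the arm points along -x of lamp, the head over the middle of the bank; positive is counter-clockwise from above (head moves to the lamp's -y side). Stops at -1.6 and 1.6; stays where it is left; friction about 1 N at the handle. Starts near 0.
- lamp: Lamp stand, fixed: a round foot 90 mm across and a post 20 mm in diameter, 213 mm high. Origin under the post, on the bench, on the far side of the bank (its +x side), 150 to 170 mm from its centre. z up.
- lamp_hinge (a point): Point on the lamp's vertical hinge axis, 194 mm above the bench.
- lamp_grip (a point): On the lamp's handle, an upright black peg 16 mm across on the shade, over the centre of the lamp head, 160 mm from the hinge axis. This point is 225 mm above the bench; the peg runs from 200 to 240 mm, the shade below it (90 mm across) from 147 to 200 mm. The arm, 12 mm thick, runs from the post to the head with its middle at 194 mm.
- tub: Parts tub, fixed: an open grey plastic box 170 (x) x 200 (y) x 80 mm high with 4 mm walls and floor about 4 mm thick; inside 162 x 192 mm. Origin under its centre, on the bench; z up.
- lid: Loose grey lid of the tub: plate 178 (x) x 208 (y) x 4 mm, 0.25 kg; under it a lip 154 x 184 mm, 8 mm deep, drops inside the tub walls with 4 mm play each side. Origin: middle of the plate's underside (80 mm above the bench when seated, axes parallel to the tub's; 12 mm on the mat); z up. Handle: black bar along y, 92 mm long, 14 mm wide, 22 to 36 mm above the origin.
- mat: Rubber mat, fixed: 210 (x) x 240 (y) x 4 mm. Origin under its centre, on the bench; z up.
- wrench: Not part of the job, leave alone: wrench, 180 mm long, lying on the bench in front of the bank.
- screwdriver: Not part of the job, leave alone: screwdriver, 170 mm long, lying on the bench.
- spray: Not part of the job, leave alone: black spray can, 60 mm across, 170 mm tall.
- jar: Not part of the job, leave alone: jar, 70 mm across, 90 mm tall.
- bearing: Not part of the job, leave alone: steel bearing ring, 62 mm across, 18 mm high.
- collar: Not part of the job, leave alone: brass collar, 48 mm across, 22 mm high.
- redcap: Not part of the job, leave alone: red plastic cap, 48 mm across, 35 mm high.
Things that resemble listed ones, but are neither listed nor needed, are in the scene too. What is shaped like the cap2 but purple or yellow is not meant.

How it is judged:
By the outcome, as a careful person would: the job done as asked, in the order asked, and still so for the second after the job is handed in, with the robot touching nothing.
Of cap1, cap2, cap3, cap4 only 2 to 4 are there at a start; the rules pass over those that are not, and their reading is None.
At some moment in a run one of lid, cap1, cap2, cap3, cap4 may be knocked a few centimetres aside while the robot is not near it.
Once in a run the grip may slacken for a moment while it holds something.
It also fails if it takes over 210 s, if anything falls off the work surface, if the arm or the gripper's body presses on something with over 40 N, if the wrist force passes 120 N, or if a joint passes its speed limit or range.

### The arm

A 7-joint arm with a two-finger parallel gripper is mounted at the origin on the work surface. World frame = base frame: x ahead of the robot, y to its left, z up, the work surface at z = 0. Lengths are in m, angles in rad, forces in N, time in s.
With the tool pointing down it reaches from about 0.4 to 0.85 m from the base axis. Payload 10.4 kg.
Tool frame: the origin (TCP) lies at the very end of the fingers, on their centre line; the grasp point (between the pads) lies 19 mm behind it; z points along the fingers, y is the line along which they close (so a half turn about z gives the same grasp; the last joint's range is limited). The gripper opens to 85 mm and grips with 20 to 120 N. Pads are 22 mm wide; open, the fingers measure 114 mm over their backs; the gripper's body (76 mm by 85 mm) begins 54 mm behind the grasp point. The pads swing forward as they close: fully open they stand 13 mm farther back than shut.
Start: joints at [-1.332, 0.332, -0.065, 1.46, 0.022, 1.35, -0.088], TCP at [0.162, 0.604, 0.198] pointing down, gripper open.
Joint ranges: [-2.6, 2.6], [-0.5, 2.12], [-1.47, 1.34], [0.16, 2.42], [-1.27, 4.41], [0.06, 2.06], [-2.6, 2.6]. Speed limits (rad/s): [2.22, 2.22, 2.79, 2.79, 3.14, 3.14, 3.14].

### API

Orientations are given as a unit quaternion [x, y, z, w].
In Python, from workcell import * gives the robot as it stands. The module is installed in compiled form; this text tells all that it offers.
- The arm moves only by the tool carry_out, never from a script. Its argument "motion" is a list of rows, each an object with "xyz": the shift along the tool's x, y, z in m, a list of three; "angular": the turn, a rotation vector about the tool's x, y, z in degrees, a list of three. A call has 1 to 12 rows; each row is the pose to reach, as a shift and turn from the pose commanded when the call began, along the tool's axes at that moment; what a row does not reach only later rows make up. A row lasts 1/10 s, in which the tool goes at most 50 mm and 8.59 degrees, less where a joint would pass 70% of its speed; a pose out of reach is approached as far as the arm can. A call with a gripper value outside its range is refused whole. "hand" is the opening, from 0 (shut) to 1 (fully open), set as the call begins (left out, the last holds). The fingers move at their own pace and stop on an object; "grip_force" is the grip in N (left out, the last holds). Time passes only in rows, so rows that repeat a pose let the fingers close. It gives the time, the measured TCP pose, the force, the opening and the grip force at its end, in the units of the state.
- get_obs(): the state, without advancing time (a new reading comes with each control period).
- camera(name): name is "side" or "top"; returns a dict with "img" (420x560x3 uint8, red, green, blue), "fx", "fy", "cx", "cy" (pixels), "k1" (the pictures are not rectified: a ray, as slopes to the right and down, at radius r is drawn at 1 + k1 r^2 times it, then the intrinsics apply), "extrinsics" (4x4, takes a point from camera to world coordinates). Camera axes: x right, y up, looking along -z (the intrinsics and any distortion apply to the point x, -y, -z); pixel columns grow to the right and rows downward; lengths in m; the calibration is good to about 2 mm. A picture is of the moment at which its call begins. There is no depth.
- hand_in(): hands the job in; it is judged then, once.
The state is a dict: "clock": time; "joint_pos": joint angles; "joint_velocities": joint speeds; "tau": joint torques, N m; "position": TCP position; "ee_rot": TCP orientation; "ft_force": force on the tool from outside, world axes, zero at the start; "torque": the same for the moment, N m; "grip_width": opening from 0.0 (shut) to 1.0 (fully open); "grasp_force": force on a finger pad.
Only numpy, scipy, OpenCV 4.12 (cv2) and the standard library are available. Lean on these libraries where they do the work, as an engineer would, in place of code of your own. Each camera call takes 0.05 s, during which the arm holds its last target. There are 200 camera calls.

## Working session

There is one attempt and no reset: what is moved stays moved. The work goes in short steps, Python scripts to look and compute and a tool call to move; the robot and the scene stay as the last step left them, time stands still between calls to the robot, and variables do not carry over. Pictures are saved under pics/ and viewed, at most 14 in all, crops included, and the job is handed in when it is done.

Besides the shell and the picture viewer there is one more tool, called after "Emit:" by a JSON object that holds its "name" and its "arguments", one argument or row to a line. carry_out: Moves the arm, as the interface text tells. Its arguments: {"type":"object","properties":{"motion":{"type":"array"},"hand":{"type":"number"},"grip_force":{"type":"number"}},"required":["motion"]}

```bash
mkdir -p pics; cat > h.py <<'E'
from workcell import *
import numpy as np, cv2
from scipy.spatial.transform import Rotation as R
def snap(n):
    c=camera(n); return c
def ray(c,u,v):
    xd=np.array([(u-c['cx'])/c['fx'],(v-c['cy'])/c['fy']]); x=xd.copy()
    for _ in range(20): x=xd/(1+c['k1']*(x@x))
    E=np.array(c['extrinsics']); d=E[:3,:3]@np.array([x[0],-x[1],-1]); return E[:3,3],d
def onz(c,u,v,z):
    o,d=ray(c,u,v); return o+d*(z-o[2])/d[2]
def tri(c1,p1,c2,p2):
    o1,d1=ray(c1,*p1);o2,d2=ray(c2,*p2)
    s=np.linalg.lstsq(np.c_[d1,-d2],o2-o1,rcond=None)[0]
    a=o1+s[0]*d1;b=o2+s[1]*d2; return (a+b)/2,np.linalg.norm(a-b)
def proj(c,p):
    E=np.array(c['extrinsics']); q=E[:3,:3].T@(np.array(p)-E[:3,3]); x=np.array([q[0],-q[1]])/-q[2]
    x=x*(1+c['k1']*(x@x)); return x*[c['fx'],c['fy']]+[c['cx'],c['cy']]
def save(c,f): cv2.imwrite('pics/'+f,c['img'][:,:,::-1])
def state():
    o=get_obs(); print({k:np.round(o[k],3).tolist() for k in ('clock','position','ee_rot','ft_force','grip_width','grasp_force','joint_pos')})
    print(np.round(R.from_quat(o['ee_rot']).as_matrix(),3)); return o
E
python3 - <<'E'
from h import *
for n in('top','side'):
    c=snap(n); save(c,n+'0.png'); print({k:np.round(c[k],3).tolist() for k in c if k!='img'})
state()
E
```

```text
{'fx': 446.986, 'fy': 446.986, 'cx': 275.62, 'cy': 211.079, 'k1': 0.014, 'extrinsics': [[0.013, 0.983, -0.182, 0.398], [-1.0, 0.018, 0.021, 0.026], [0.024, 0.181, 0.983, 1.167], [0.0, 0.0, 0.0, 1.0]]}
{'fx': 414.454, 'fy': 414.454, 'cx': 289.109, 'cy': 210.77, 'k1': -0.045, 'extrinsics': [[0.861, 0.373, -0.345, 0.207], [-0.508, 0.644, -0.572, -0.605], [0.009, 0.667, 0.745, 0.942], [0.0, 0.0, 0.0, 1.0]]}
{'clock': 0.1, 'position': [0.162, 0.603, 0.197], 'ee_rot': [0.13, 0.991, -0.001, -0.0], 'ft_force': [-0.238, -0.617, 0.443], 'grip_width': 0.996, 'grasp_force': 0.0, 'joint_pos': [-1.332, 0.333, -0.065, 1.461, 0.022, 1.35, -0.088]}
[[-0.966  0.259 -0.   ]
 [ 0.259  0.966 -0.001]
 [-0.    -0.001 -1.   ]]
```

View pics/top0.png

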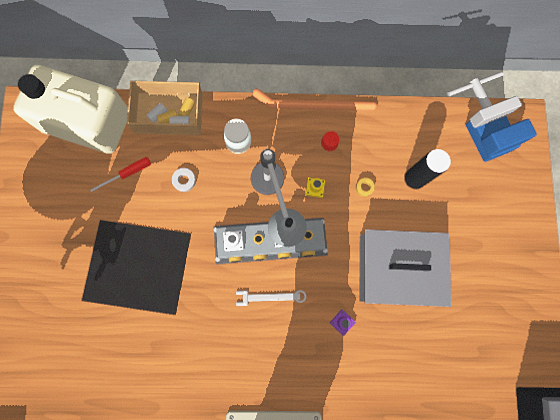

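View pics/side0.png

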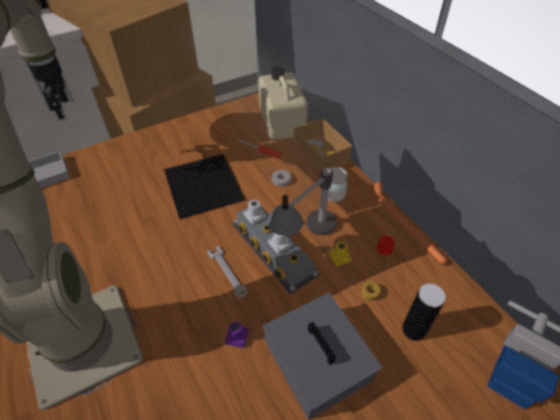

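The top view shows covers at about (232,240) and under the lamp head, near (283,240). There are bare bosses at (258,239) and (308,236). The lid and tub are on the right at (405,267), the mat is on the left at (137,267), the lamp peg is near (289,223) and the hinge is at (267,157).

```bash
python3 - <<'E'
from h import *
t=snap('top'); s=snap('side')
def blobs(c,m,x0,y0,x1,y1,amin=30):
    k=np.zeros(m.shape,np.uint8); k[y0:y1,x0:x1]=m[y0:y1,x0:x1]
    cn,_=cv2.findContours(k,cv2.RETR_EXTERNAL,cv2.CHAIN_APPROX_NONE)
    return [cv2.minAreaRect(a) for a in cn if cv2.contourArea(a)>amin]
T=t['img'].astype(int); g=T.max(2); sat=g-T.min(2)
print('mat');
for r in blobs(t,(g<70),60,200,200,330,2000):
    P=np.array([onz(t,*p,.004)[:2] for p in cv2.boxPoints(r)]); print(P.round(3).tolist(),P.mean(0).round(4))
print('lid')
lm=((sat<30)&(g>100)).astype(np.uint8)
for r in blobs(t,lm,340,215,470,320,2000):
    P=np.array([onz(t,*p,.084)[:2] for p in cv2.boxPoints(r)]); print(cv2.boxPoints(r).round(1).tolist(),P.round(3).tolist(),P.mean(0).round(4))
print('handle')
for r in blobs(t,(g<60),380,240,440,290,50):
    P=np.array([onz(t,*p,.116)[:2] for p in cv2.boxPoints(r)]); print(cv2.boxPoints(r).round(1).tolist(),P.round(3).tolist(),P.mean(0).round(4))
for u,v in((258,239),(308,236)): print('boss',onz(t,u,v,.065).round(3))
print('cap4',onz(t,232,239,.107).round(3))
print('peg',tri(t,(289,223),s,(285,202)), onz(t,289,222,.235))
print('hinge',onz(t,267,155,.213))
a=cv2.resize(t['img'][130:280,195:345],(600,600),interpolation=cv2.INTER_CUBIC)
b=cv2.resize(t['img'][220:315,350:460],(500,432),interpolation=cv2.INTER_CUBIC)
cv2.imwrite('pics/a1.png',a[:,:,::-1]); 
E
```

```text
mat
[[0.377, 0.487], [0.584, 0.475], [0.55, 0.223], [0.343, 0.244]] [0.4634 0.3574]
lid
[[357.29998779296875, 302.3999938964844], [360.29998779296875, 228.6999969482422], [453.0, 232.5], [450.0, 306.20001220703125]] [[0.38, -0.195], [0.558, -0.206], [0.552, -0.434], [0.375, -0.416]] [ 0.4663 -0.3127]
handle
[[389.8999938964844, 268.0], [390.1000061035156, 262.79998779296875], [430.20001220703125, 264.3999938964844], [430.0, 269.6000061035156]] [[0.461, -0.267], [0.473, -0.267], [0.471, -0.362], [0.459, -0.361]] [ 0.4661 -0.3143]
boss [0.531 0.045 0.065]
boss [ 0.54  -0.079  0.065]
cap4 [0.525 0.106 0.107]
peg (array([ 0.54693855, -0.02288095,  0.22124761]), np.float64(0.0010139749252888815)) [ 0.54738975 -0.02232505  0.235     ]
hinge [0.70074188 0.02666726 0.213     ]
```

View pics/a1.png

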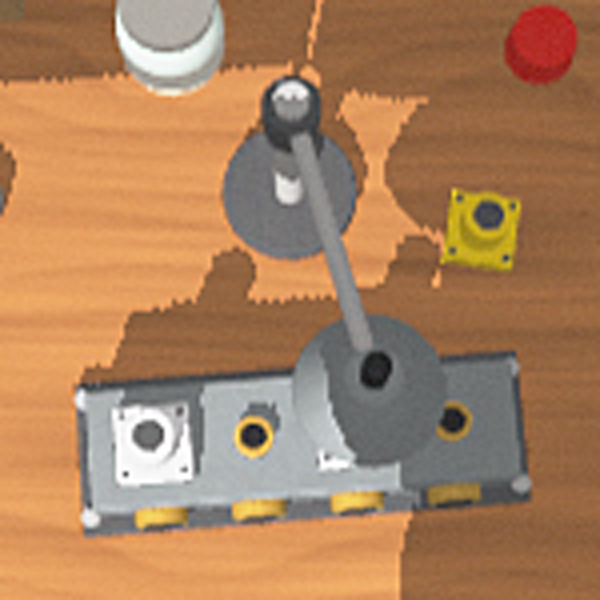

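The crop shows the peg top at full-frame (289,222) and the post top at (267.5,153). Cover 4 is on the left boss at (232,239) and another cover peeks out from under the head. The four bosses are evenly spaced, so the covers are on bosses 4 and 2.

```bash
cat >> h.py <<'E'
def to(*wps):
    "wps: x,y,z,yaw(deg, of tool y from world x, ccw). print shift, turn in present tool axes"
    o=get_obs(); M=R.from_quat(o['ee_rot']); p=np.array(o['position'])
    for x,y,z,w in wps:
        a=np.radians(w); Y=np.array([np.cos(a),np.sin(a),0]); Z=np.array([0,0,-1.]); X=np.cross(Y,Z)
        T=R.from_matrix(np.c_[X,Y,Z]); d=M.inv().apply(np.array([x,y,z])-p)
        print((x,y,z,w),'xyz',d.round(4).tolist(),'ang',(M.inv()*T).as_rotvec(degrees=True).round(2).tolist())
E
python3 - <<'E'
from h import *
to((.45,.25,.33,40),(.547,-.0225,.33,0),(.547,-.0225,.21,0))
E
```

```text
(0.45, 0.25, 0.33, 40) xyz [-0.37, -0.267, -0.1323] ang [-0.04, 0.01, 35.0]
(0.547, -0.0225, 0.33, 0) xyz [-0.5342, -0.5051, -0.1321] ang [-0.04, 0.03, 75.0]
(0.547, -0.0225, 0.21, 0) xyz [-0.5342, -0.505, -0.0121] ang [-0.04, 0.03, 75.0]
```

Emit:
{"name": "carry_out", "arguments": {
  "motion": [
    {"xyz":[-0.02,-0.01,-0.04],"angular":[0,0,5]},
    {"xyz":[-0.534,-0.505,-0.132],"angular":[0,0,75]},
    {"xyz":[-0.534,-0.505,-0.132],"angular":[0,0,75]},
    {"xyz":[-0.534,-0.505,-0.132],"angular":[0,0,75]},
    {"xyz":[-0.534,-0.505,-0.132],"angular":[0,0,75]},
    {"xyz":[-0.534,-0.505,-0.132],"angular":[0,0,75]},
    {"xyz":[-0.534,-0.505,-0.132],"angular":[0,0,75]},
    {"xyz":[-0.534,-0.505,-0.132],"angular":[0,0,75]},
    {"xyz":[-0.534,-0.505,-0.132],"angular":[0,0,75]},
    {"xyz":[-0.534,-0.505,-0.132],"angular":[0,0,75]},
    {"xyz":[-0.534,-0.505,-0.132],"angular":[0,0,75]},
    {"xyz":[-0.534,-0.505,-0.132],"angular":[0,0,75]}
  ]
}}

```text
clock: 1.4
position: [0.4606, 0.1197, 0.3086]
ee_rot: [0.707, 0.707, 0.0, -0.0]
ft_force: [2.0, 0.1, 0.5]
grip_width: 0.999
grasp_force: 0.0
```

```bash
python3 - <<'E'
from h import *
state()
to((.547,-.0225,.33,0),(.547,-.0225,.21,0))
E
```

```text
{'clock': 1.4, 'position': [0.461, 0.12, 0.309], 'ee_rot': [0.707, 0.707, 0.0, -0.0], 'ft_force': [1.967, 0.122, 0.548], 'grip_width': 0.999, 'grasp_force': 0.0, 'joint_pos': [-0.842, -0.068, 0.47, 1.672, 0.03, 1.53, -0.374]}
[[-0.     1.     0.   ]
 [ 1.     0.     0.001]
 [ 0.001  0.    -1.   ]]
(0.547, -0.0225, 0.33, 0) xyz [-0.1422, 0.0864, -0.0214] ang [0.02, -0.04, 0.0]
(0.547, -0.0225, 0.21, 0) xyz [-0.1422, 0.0863, 0.0986] ang [0.02, -0.04, 0.0]
```

Emit:
{"name": "carry_out", "arguments": {
  "motion": [
    {"xyz":[-0.142,0.086,-0.021],"angular":[0,0,0]},
    {"xyz":[-0.142,0.086,-0.021],"angular":[0,0,0]},
    {"xyz":[-0.142,0.086,-0.021],"angular":[0,0,0]},
    {"xyz":[-0.142,0.086,-0.021],"angular":[0,0,0]},
    {"xyz":[-0.142,0.086,-0.021],"angular":[0,0,0]},
    {"xyz":[-0.142,0.086,0.02],"angular":[0,0,0]},
    {"xyz":[-0.142,0.086,0.06],"angular":[0,0,0]},
    {"xyz":[-0.142,0.086,0.09],"angular":[0,0,0]},
    {"xyz":[-0.142,0.086,0.098],"angular":[0,0,0]},
    {"xyz":[-0.142,0.086,0.098],"angular":[0,0,0]}
  ]
}}

```text
clock: 2.4
position: [0.5454, -0.0193, 0.2098]
ee_rot: [0.707, 0.708, -0.001, -0.001]
ft_force: [0.4, -0.1, 0.6]
grip_width: 1.001
grasp_force: 0.0
```

Emit:
{"name": "carry_out", "arguments": {
  "motion": [
    {"xyz":[0,0,0],"angular":[0,0,0]},
    {"xyz":[0,0,0],"angular":[0,0,0]},
    {"xyz":[0,0,0],"angular":[0,0,0]},
    {"xyz":[0,0,0],"angular":[0,0,0]},
    {"xyz":[0,0,0],"angular":[0,0,0]},
    {"xyz":[0,0,0],"angular":[0,0,0]},
    {"xyz":[0,0,0],"angular":[0,0,0]},
    {"xyz":[0,0,0],"angular":[0,0,0]}
  ],
  "hand": 0.1,
  "grip_force": 25
}}

```text
clock: 3.2
position: [0.546, -0.0203, 0.2102]
ee_rot: [0.707, 0.707, -0.0, -0.0]
ft_force: [0.8, -0.6, -0.3]
grip_width: 0.103
grasp_force: 0.0
```

```bash
python3 - <<'E'
from h import *
o=state(); p=np.array(o['position'][:2])
h=np.array([.702,.026]); v=p-h; print(np.linalg.norm(v)); u=v/np.linalg.norm(v)*.16
print('now ang',np.degrees(np.arctan2(-u[1],-u[0])))
for a in range(8,77,8):
    r=np.radians(a); q=np.array([[np.cos(r),-np.sin(r)],[np.sin(r),np.cos(r)]])@u-u
    print(a,'tool xyz',(round(q[1],3),round(q[0],3),0))
E
```

```text
{'clock': 3.2, 'position': [0.546, -0.02, 0.21], 'ee_rot': [0.707, 0.707, -0.0, -0.0], 'ft_force': [0.825, -0.63, -0.256], 'grip_width': 0.103, 'grasp_force': 0.0, 'joint_pos': [-0.642, 0.163, 0.671, 1.684, -0.104, 1.331, 0.047]}
[[ 0.  1. -0.]
 [ 1. -0.  0.]
 [ 0. -0. -1.]]
0.16270497300602632
now ang 16.54217372979174
8 tool xyz (np.float64(-0.021), np.float64(0.008), 0)
16 tool xyz (np.float64(-0.041), np.float64(0.018), 0)
24 tool xyz (np.float64(-0.058), np.float64(0.032), 0)
32 tool xyz (np.float64(-0.074), np.float64(0.047), 0)
40 tool xyz (np.float64(-0.088), np.float64(0.065), 0)
48 tool xyz (np.float64(-0.099), np.float64(0.085), 0)
56 tool xyz (np.float64(-0.107), np.float64(0.105), 0)
64 tool xyz (np.float64(-0.112), np.float64(0.127), 0)
72 tool xyz (np.float64(-0.114), np.float64(0.149), 0)
```

```bash
python3 - <<'E'
from h import *
t=snap('top');s=snap('side')
a=cv2.resize(t['img'][130:280,200:350],(390,390),interpolation=cv2.INTER_CUBIC)
b=cv2.resize(s['img'][140:290,200:350],(390,390),interpolation=cv2.INTER_CUBIC)
cv2.imwrite('pics/a2.png',np.hstack([a,b])[:,:,::-1])
E
```

```text
(no output)
```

View pics/a2.png

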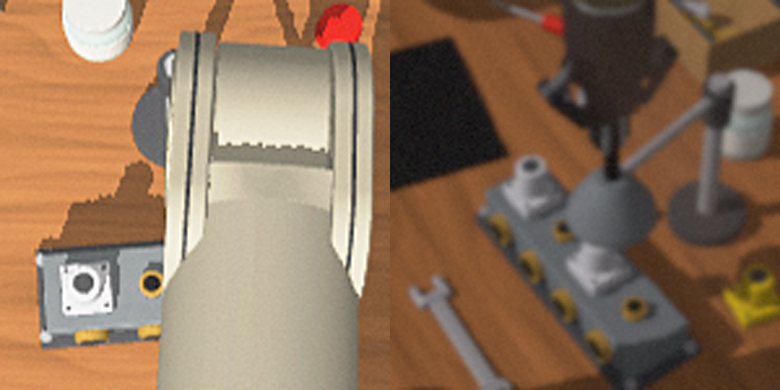

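The side view shows the closed fingers around the peg at about (612,160) in the crop. They simply stopped at the commanded 0.1, so I'll close further.

Emit:
{"name": "carry_out", "arguments": {
  "motion": [
    {"xyz":[0,0,0],"angular":[0,0,0]},
    {"xyz":[0,0,0],"angular":[0,0,0]},
    {"xyz":[0,0,0],"angular":[0,0,0]}
  ],
  "hand": 0,
  "grip_force": 25
}}

```text
clock: 3.6
position: [0.5461, -0.0203, 0.2102]
ee_rot: [0.707, 0.707, 0.0, -0.0]
ft_force: [0.2, -0.3, 0.1]
grip_width: 0.002
grasp_force: 0.0
```

```bash
python3 - <<'E'
from h import *
s=snap('side');t=snap('top')
p=get_obs()['position']
print(proj(s,p),proj(s,(.547,-.0225,.225)),proj(s,(.547,-.0225,.205)),proj(s,(.547,-.0225,.24)),proj(t,(.547,-.0225,.24)))
a=cv2.resize(s['img'][150:250,240:340],(600,600),interpolation=cv2.INTER_CUBIC)
cv2.imwrite('pics/a3.png',np.clip(a[:,:,::-1].astype(float)*2,0,255))
E
```

```text
[284.3435675 204.5328086] [285.15153374 200.75856663] [285.13731271 206.44639754] [285.16253002 196.37873359] [289.20802884 221.81050237][ WARN:0@0.962] global loadsave.cpp:1063 imwrite_ Unsupported depth image for selected encoder is fallbacked to CV_8U.
```

View pics/a3.png

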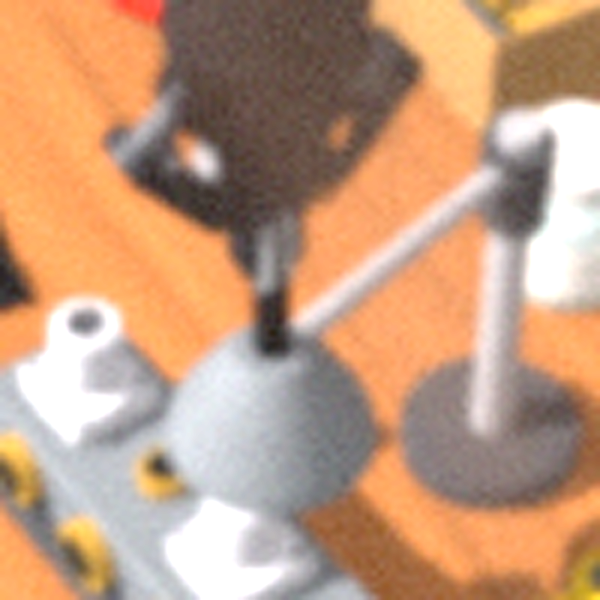

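The crop shows black at full-frame (285.5,197–208), but it's unclear whether that's fingertip or peg. I'll raise the tool, step aside and measure again.

Emit:
{"name": "carry_out", "arguments": {
  "motion": [
    {"xyz":[0,0,-0.04],"angular":[0,0,0]},
    {"xyz":[0,0,-0.08],"angular":[0,0,0]},
    {"xyz":[0.05,-0.03,-0.1],"angular":[0,0,0]},
    {"xyz":[0.1,-0.06,-0.1],"angular":[0,0,0]},
    {"xyz":[0.15,-0.06,-0.1],"angular":[0,0,0]},
    {"xyz":[0.2,-0.06,-0.1],"angular":[0,0,0]},
    {"xyz":[0.2,-0.06,-0.1],"angular":[0,0,0]}
  ],
  "hand": 0.6
}}

```text
clock: 4.4
position: [0.4844, 0.1855, 0.3099]
ee_rot: [0.705, 0.71, 0.0, -0.001]
ft_force: [-0.4, 0.2, 0.5]
grip_width: 0.604
grasp_force: 0.0
```

```bash
python3 - <<'E'
from h import *
s=snap('side');t=snap('top')
a=cv2.resize(t['img'][140:240,240:340],(390,390),interpolation=cv2.INTER_CUBIC)
b=cv2.resize(s['img'][150:250,240:340],(390,390),interpolation=cv2.INTER_CUBIC)*1.8
cv2.imwrite('pics/a4.png',np.clip(np.hstack([a,b])[:,:,::-1],0,255).astype(np.uint8))
for c in(t,s):
    g=c['img'].max(2)[190:240,270:310]; print(np.argwhere(g<45).mean(0)[::-1]+[270,190] if (g<45).any() else g.min())
E
```

```text
[291.43333333 223.56666667]
[284.88888889 203.2       ]
```

View pics/a4.png

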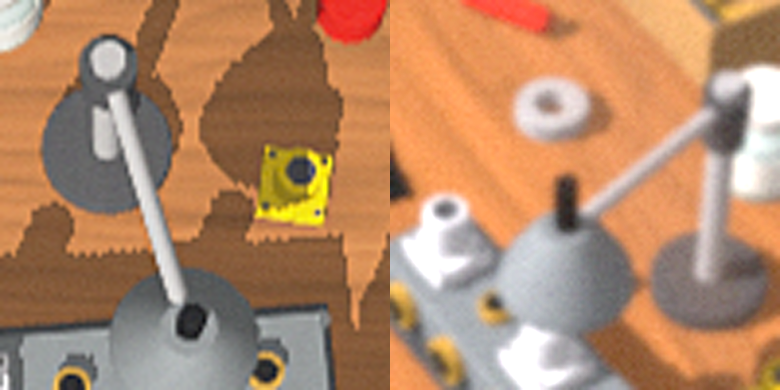

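The peg top is at top-view (289.2,220.3) and side-view (285.4,196.5). Its base is at top (288.7,224.6) and side (285.3,207.5).

```bash
python3 - <<'E'
from h import *
s=snap('side');t=snap('top')
print(tri(t,(289.2,220.3),s,(285.4,196.5)),tri(t,(288.7,224.3),s,(285.3,207)))
for p,z in(((289.2,220.3),.24),((288.7,224.3),.2)): print(onz(t,*p,z))
for p,z in(((285.4,196.5),.24),((285.3,207),.2)): print(onz(s,*p,z))
# check tool against camera
p=get_obs()['position']; print(p,proj(t,p),proj(s,p))
c=[cv2.resize(s['img'][max(0,int(v)-50):int(v)+50,int(u)-50:int(u)+50],(390,390)) for c_,(u,v) in ((s,proj(s,p)),)]
a=t['img']; u,v=proj(t,p).astype(int); print(u,v)
c.append(cv2.resize(a[v-50:v+50,u-50:u+50],(390,390)))
cv2.imwrite('pics/a5.png',np.clip(np.hstack(c)[:,:,::-1]*1.5,0,255).astype(np.uint8))
E
```

```text
(array([ 0.54927652, -0.0221061 ,  0.2384822 ]), np.float64(0.0024927479266002813)) (array([ 0.54716582, -0.02328332,  0.20372407]), np.float64(0.0002930531804654126))
[ 0.5502166  -0.02245751  0.24      ]
[ 0.54788198 -0.02352492  0.2       ]
[ 0.54728428 -0.02311999  0.24      ]
[ 0.5487336  -0.02031712  0.2       ]
[0.4863591 0.1787552 0.3101306] [185.82446112 245.55013481] [222.67902976 134.32130513]
185 245
```

View pics/a5.png

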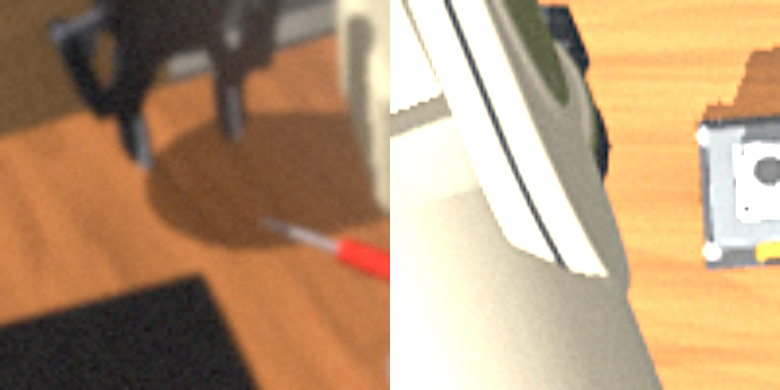

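```bash
python3 - <<'E'
from h import *
s=snap('side'); print(get_obs()['position'])
for dz in(0,.01,.02,.03,.04): print(dz,proj(s,(.4864,.1788,.310+dz)),proj(s,(.546,-.0203,.21+dz)), proj(s,(.4864+.03,.1788,.310+dz)),proj(s,(.4864-.03,.1788,.310+dz)))
E
```

```text
[0.48655054 0.17808208 0.31028525]
0 [222.69250471 134.3490279 ] [284.32119311 204.61089008] [233.77103875 130.59111211] [211.39626351 138.18811191]
0.01 [222.24782892 131.05764859] [284.32213474 201.76650101] [233.41041931 127.30590159] [210.86421765 134.89134595]
0.02 [221.79707112 127.71876255] [284.32311119 198.87905346] [233.04492863 123.97379874] [210.32480716 131.54646481]
0.03 [221.34011516 124.33139645] [284.32412373 195.94760059] [232.67447497 120.59385428] [209.7778895  128.15247094]
0.04 [220.87684227 120.89455234] [284.32517368 192.97116889] [232.29896459 117.1650953 ] [209.22331889 124.70834121]
```

Emit:
{"name": "carry_out", "arguments": {
  "motion": [
    {"xyz":[0,-0.03,0.04],"angular":[0,0,0]},
    {"xyz":[0,-0.04,0.08],"angular":[0,0,0]},
    {"xyz":[0,-0.04,0.12],"angular":[0,0,0]},
    {"xyz":[0,-0.04,0.16],"angular":[0,0,0]},
    {"xyz":[0,-0.04,0.2],"angular":[0,0,0]},
    {"xyz":[0,-0.04,0.24],"angular":[0,0,0]},
    {"xyz":[0,-0.04,0.27],"angular":[0,0,0]},
    {"xyz":[0,-0.04,0.28],"angular":[0,0,0]},
    {"xyz":[0,-0.04,0.28],"angular":[0,0,0]},
    {"xyz":[0,-0.04,0.28],"angular":[0,0,0]}
  ],
  "hand": 0
}}

```text
clock: 5.65
position: [0.4473, 0.1796, 0.0317]
ee_rot: [0.708, 0.707, 0.001, 0.0]
ft_force: [-0.5, -0.1, 0.3]
grip_width: 0.002
grasp_force: 0.0
```

```bash
python3 - <<'E'
from h import *
s=snap('side'); t=snap('top'); p=get_obs()['position']; print(p,proj(s,p),proj(t,p))
c=[]
for k in(s,t):
    u,v=proj(k,p).astype(int); c.append(cv2.resize(k['img'][v-50:v+50,u-50:u+50],(390,390)))
cv2.imwrite('pics/a6.png',np.clip(np.hstack(c)[:,:,::-1].astype(float)*1.6,0,255).astype(np.uint8))
E
```

```text
[0.44732788 0.18013172 0.03191255] [220.6942677  214.77292966] [203.75900243 272.75997948]
```

View pics/a6.png

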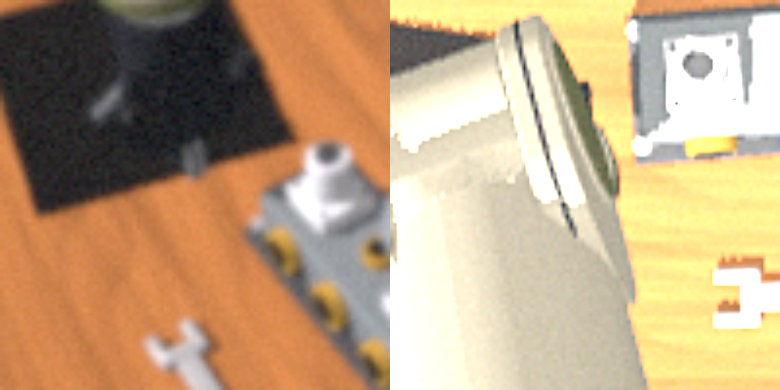

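The fingertip shows about 5 px above where the reported TCP projects (crop row 175 against 195). That puts the real tips about 20 mm higher than the reported TCP. I'll confirm by touching the bare bench gently.

Emit:
{"name": "carry_out", "arguments": {
  "motion": [
    {"xyz":[0,0,0.012],"angular":[0,0,0]},
    {"xyz":[0,0,0.022],"angular":[0,0,0]},
    {"xyz":[0,0,0.026],"angular":[0,0,0]},
    {"xyz":[0,0,0.029],"angular":[0,0,0]},
    {"xyz":[0,0,0.029],"angular":[0,0,0]},
    {"xyz":[0,0,0.029],"angular":[0,0,0]}
  ]
}}

```text
clock: 6.35
position: [0.4462, 0.1797, 0.0013]
ee_rot: [0.707, 0.707, 0.0, 0.0]
ft_force: [-0.6, 0.3, 0.3]
grip_width: -0.004
grasp_force: 0.0
```

Emit:
{"name": "carry_out", "arguments": {
  "motion": [
    {"xyz":[0,0,0.002],"angular":[0,0,0]},
    {"xyz":[0,0,0.004],"angular":[0,0,0]},
    {"xyz":[0,0,0.005],"angular":[0,0,0]}
  ]
}}

```text
clock: 6.65
position: [0.446, 0.1797, -0.0039]
ee_rot: [0.707, 0.707, 0.0, -0.0]
ft_force: [0.4, -0.5, 0.0]
grip_width: 0.002
grasp_force: 0.0
```

```bash
python3 - <<'E'
from h import *
s=snap('side'); o=state(); p=o['position']; print(proj(s,p))
u,v=proj(s,p).astype(int)
cv2.imwrite('pics/a7.png',np.clip(cv2.resize(s['img'][v-50:v+50,u-50:u+50],(500,500),interpolation=cv2.INTER_CUBIC)[:,:,::-1].astype(float)*1.6,0,255).astype(np.uint8))
E
```

```text
{'clock': 6.7, 'position': [0.446, 0.18, -0.004], 'ee_rot': [0.707, 0.707, -0.0, -0.0], 'ft_force': [-0.055, 0.581, 0.081], 'grip_width': 0.001, 'grasp_force': 0.0, 'joint_pos': [-0.879, 0.256, 0.443, 2.061, -0.145, 0.853, -0.353]}
[[-0.  1. -0.]
 [ 1.  0. -0.]
 [-0. -0. -1.]]
[221.70573497 222.99434126]
```

View pics/a7.png

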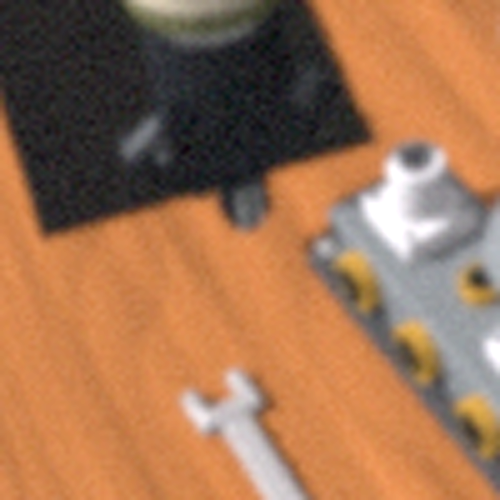

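The tip is at crop (245,225) against an expected (250,250). Reported z is −4 mm with no contact, so the offset is vertical. I'll keep feeling for the bench.

Emit:
{"name": "carry_out", "arguments": {
  "motion": [
    {"xyz":[0,0,0.003],"angular":[0,0,0]},
    {"xyz":[0,0,0.006],"angular":[0,0,0]},
    {"xyz":[0,0,0.008],"angular":[0,0,0]},
    {"xyz":[0,0,0.009],"angular":[0,0,0]}
  ]
}}

```text
clock: 7.1
position: [0.446, 0.1796, -0.0131]
ee_rot: [0.707, 0.707, -0.0, -0.0]
ft_force: [-0.3, -0.4, -0.0]
grip_width: 0.001
grasp_force: 0.0
```

Emit:
{"name": "carry_out", "arguments": {
  "motion": [
    {"xyz":[0,0,0.001],"angular":[0,0,0]},
    {"xyz":[0,0,0.002],"angular":[0,0,0]},
    {"xyz":[0,0,0.002],"angular":[0,0,0]}
  ]
}}

```text
clock: 7.4
position: [0.446, 0.1797, -0.0149]
ee_rot: [0.707, 0.707, -0.0, -0.0]
ft_force: [-0.2, -0.4, -0.6]
grip_width: 0.004
grasp_force: 0.0
```

Emit:
{"name": "carry_out", "arguments": {
  "motion": [
    {"xyz":[0,0,0.001],"angular":[0,0,0]},
    {"xyz":[0,0,0.002],"angular":[0,0,0]},
    {"xyz":[0,0,0.002],"angular":[0,0,0]}
  ]
}}

```text
clock: 7.7
position: [0.446, 0.1797, -0.0169]
ee_rot: [0.707, 0.707, -0.0, -0.0]
ft_force: [0.0, -0.4, -0.4]
grip_width: -0.0
grasp_force: 0.0
```

Emit:
{"name": "carry_out", "arguments": {
  "motion": [
    {"xyz":[0,0,0.001],"angular":[0,0,0]},
    {"xyz":[0,0,0.002],"angular":[0,0,0]},
    {"xyz":[0,0,0.002],"angular":[0,0,0]}
  ]
}}

```text
clock: 8.0
position: [0.446, 0.1797, -0.0189]
ee_rot: [0.707, 0.707, -0.0, -0.0]
ft_force: [0.1, -0.0, 0.5]
grip_width: 0.004
grasp_force: 0.0
```

Emit:
{"name": "carry_out", "arguments": {
  "motion": [
    {"xyz":[0,0,0.001],"angular":[0,0,0]},
    {"xyz":[0,0,0.002],"angular":[0,0,0]},
    {"xyz":[0,0,0.002],"angular":[0,0,0]}
  ]
}}

```text
clock: 8.3
position: [0.446, 0.1797, -0.0209]
ee_rot: [0.707, 0.707, -0.0, -0.0]
ft_force: [-0.5, 0.1, 1.1]
grip_width: -0.002
grasp_force: 0.0
```

Emit:
{"name": "carry_out", "arguments": {
  "motion": [
    {"xyz":[0,0,0.001],"angular":[0,0,0]},
    {"xyz":[0,0,0.002],"angular":[0,0,0]},
    {"xyz":[0,0,0.002],"angular":[0,0,0]}
  ]
}}

```text
clock: 8.6
position: [0.446, 0.1797, -0.0229]
ee_rot: [0.707, 0.707, -0.0, -0.0]
ft_force: [0.3, -0.3, -0.4]
grip_width: -0.003
grasp_force: 0.0
```

Emit:
{"name": "carry_out", "arguments": {
  "motion": [
    {"xyz":[0,0,0.001],"angular":[0,0,0]},
    {"xyz":[0,0,0.002],"angular":[0,0,0]},
    {"xyz":[0,0,0.002],"angular":[0,0,0]}
  ]
}}

```text
clock: 8.9
position: [0.446, 0.1797, -0.0249]
ee_rot: [0.707, 0.707, -0.0, -0.0]
ft_force: [0.6, 0.4, -1.0]
grip_width: 0.002
grasp_force: 0.0
```

Emit:
{"name": "carry_out", "arguments": {
  "motion": [
    {"xyz":[0,0,0.001],"angular":[0,0,0]},
    {"xyz":[0,0,0.002],"angular":[0,0,0]},
    {"xyz":[0,0,0.002],"angular":[0,0,0]}
  ]
}}

```text
clock: 9.2
position: [0.446, 0.1797, -0.0269]
ee_rot: [0.707, 0.707, -0.0, -0.0]
ft_force: [0.2, 0.4, 0.7]
grip_width: 0.0
grasp_force: 0.0
```

Emit:
{"name": "carry_out", "arguments": {
  "motion": [
    {"xyz":[0,0,0.001],"angular":[0,0,0]},
    {"xyz":[0,0,0.002],"angular":[0,0,0]},
    {"xyz":[0,0,0.002],"angular":[0,0,0]}
  ]
}}

```text
clock: 9.5
position: [0.446, 0.1797, -0.0289]
ee_rot: [0.707, 0.707, -0.0, -0.0]
ft_force: [-1.0, -0.1, -0.4]
grip_width: 0.001
grasp_force: 0.0
```

```bash
python3 - <<'E'
from h import *
s=snap('side'); o=state(); p=o['position']; print(proj(s,p))
u,v=proj(s,p).astype(int)
cv2.imwrite('pics/a8.png',np.clip(cv2.resize(s['img'][v-50:v+50,u-50:u+50],(500,500),interpolation=cv2.INTER_CUBIC)[:,:,::-1].astype(float)*1.6,0,255).astype(np.uint8))
E
```

```text
{'clock': 9.55, 'position': [0.446, 0.18, -0.029], 'ee_rot': [0.707, 0.707, -0.0, -0.0], 'ft_force': [0.052, -0.702, 0.718], 'grip_width': -0.002, 'grasp_force': 0.0, 'joint_pos': [-0.865, 0.303, 0.431, 2.074, -0.175, 0.799, -0.329]}
[[-0.  1. -0.]
 [ 1.  0. -0.]
 [-0. -0. -1.]]
[222.64456689 228.27650845]
```

View pics/a8.png

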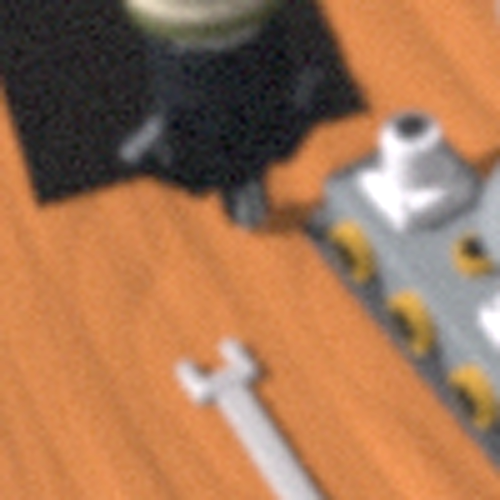

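The shut tips are at crop (245,225) with their shadow right beside them, so contact is close. The offset looks like roughly 29 mm.

Emit:
{"name": "carry_out", "arguments": {
  "motion": [
    {"xyz":[0,0,0.001],"angular":[0,0,0]},
    {"xyz":[0,0,0.002],"angular":[0,0,0]},
    {"xyz":[0,0,0.002],"angular":[0,0,0]}
  ]
}}

```text
clock: 9.85
position: [0.446, 0.1797, -0.0309]
ee_rot: [0.707, 0.707, -0.0, -0.0]
ft_force: [0.5, 0.6, 0.8]
grip_width: -0.004
grasp_force: 0.0
```

Emit:
{"name": "carry_out", "arguments": {
  "motion": [
    {"xyz":[0,0,0.001],"angular":[0,0,0]},
    {"xyz":[0,0,0.002],"angular":[0,0,0]},
    {"xyz":[0,0,0.002],"angular":[0,0,0]}
  ]
}}

```text
clock: 10.15
position: [0.446, 0.1797, -0.0329]
ee_rot: [0.707, 0.707, -0.0, -0.0]
ft_force: [0.0, 0.2, 1.2]
grip_width: -0.0
grasp_force: 0.0
```

Emit:
{"name": "carry_out", "arguments": {
  "motion": [
    {"xyz":[0,0,0.001],"angular":[0,0,0]},
    {"xyz":[0,0,0.002],"angular":[0,0,0]},
    {"xyz":[0,0,0.002],"angular":[0,0,0]}
  ]
}}

```text
clock: 10.45
position: [0.4462, 0.1798, -0.0334]
ee_rot: [0.707, 0.707, 0.0, -0.001]
ft_force: [-8.8, -5.1, 27.1]
grip_width: -0.001
grasp_force: 13.3
```

The tips touch the bench at reported z = −0.033, so the real tips sit 33 mm above the reported TCP. I'll build that into the helper as the true tip z and go back to the peg.

```bash
sed -i "s/np.array(\[x,y,z\])-p)/np.array([x,y,z-.033])-p)/" h.py; python3 - <<'E'
from h import *
to((.446,.18,.31,0),(.548,-.0225,.31,0),(.548,-.0225,.21,0))
E
```

```text
(0.446, 0.18, 0.31, 0) xyz [0.0005, -0.0004, -0.3104] ang [-0.04, -0.05, -0.02]
(0.548, -0.0225, 0.31, 0) xyz [-0.202, 0.1017, -0.3106] ang [-0.04, -0.05, -0.02]
(0.548, -0.0225, 0.21, 0) xyz [-0.2021, 0.1017, -0.2106] ang [-0.04, -0.05, -0.02]
```

Emit:
{"name": "carry_out", "arguments": {
  "motion": [
    {"xyz":[0,0,-0.05],"angular":[0,0,0]},
    {"xyz":[0,0,-0.1],"angular":[0,0,0]},
    {"xyz":[0,0,-0.15],"angular":[0,0,0]},
    {"xyz":[0,0,-0.2],"angular":[0,0,0]},
    {"xyz":[0,0,-0.25],"angular":[0,0,0]},
    {"xyz":[-0.01,0.01,-0.3],"angular":[0,0,0]},
    {"xyz":[-0.202,0.102,-0.312],"angular":[0,0,0]},
    {"xyz":[-0.202,0.102,-0.312],"angular":[0,0,0]},
    {"xyz":[-0.202,0.102,-0.312],"angular":[0,0,0]},
    {"xyz":[-0.202,0.102,-0.312],"angular":[0,0,0]},
    {"xyz":[-0.202,0.102,-0.312],"angular":[0,0,0]},
    {"xyz":[-0.202,0.102,-0.312],"angular":[0,0,0]}
  ],
  "hand": 1
}}

```text
clock: 11.65
position: [0.5485, -0.0254, 0.2772]
ee_rot: [0.709, 0.705, -0.0, 0.0]
ft_force: [0.8, 0.5, 0.3]
grip_width: 0.996
grasp_force: 0.0
```

Emit:
{"name": "carry_out", "arguments": {
  "motion": [
    {"xyz":[0,0,0.04],"angular":[0,0,0]},
    {"xyz":[0,0,0.07],"angular":[0,0,0]},
    {"xyz":[0,0,0.09],"angular":[0,0,0]},
    {"xyz":[0,0,0.1],"angular":[0,0,0]},
    {"xyz":[0,0,0.1],"angular":[0,0,0]}
  ]
}}

```text
clock: 12.15
position: [0.5473, -0.0212, 0.1763]
ee_rot: [0.707, 0.708, -0.001, -0.001]
ft_force: [0.1, -0.3, -0.0]
grip_width: 1.003
grasp_force: 0.0
```

Emit:
{"name": "carry_out", "arguments": {
  "motion": [
    {"xyz":[0,0,0],"angular":[0,0,0]},
    {"xyz":[0,0,0],"angular":[0,0,0]},
    {"xyz":[0,0,0],"angular":[0,0,0]},
    {"xyz":[0,0,0],"angular":[0,0,0]},
    {"xyz":[0,0,0],"angular":[0,0,0]},
    {"xyz":[0,0,0],"angular":[0,0,0]}
  ],
  "hand": 0.05,
  "grip_force": 25
}}

```text
clock: 12.75
position: [0.5483, -0.0223, 0.1776]
ee_rot: [0.707, 0.707, 0.0, 0.0]
ft_force: [-0.5, -0.6, 3.2]
grip_width: 0.174
grasp_force: 24.6
```

Emit:
{"name": "carry_out", "arguments": {
  "motion": [
    {"xyz":[-0.01,0.004,0],"angular":[0,0,0]},
    {"xyz":[-0.021,0.008,0],"angular":[0,0,0]},
    {"xyz":[-0.041,0.018,0],"angular":[0,0,0]},
    {"xyz":[-0.058,0.032,0],"angular":[0,0,0]},
    {"xyz":[-0.074,0.047,0],"angular":[0,0,0]},
    {"xyz":[-0.088,0.065,0],"angular":[0,0,0]},
    {"xyz":[-0.099,0.085,0],"angular":[0,0,0]},
    {"xyz":[-0.107,0.105,0],"angular":[0,0,0]},
    {"xyz":[-0.112,0.127,0],"angular":[0,0,0]},
    {"xyz":[-0.114,0.149,0],"angular":[0,0,0]},
    {"xyz":[-0.114,0.149,0],"angular":[0,0,0]},
    {"xyz":[-0.114,0.149,0],"angular":[0,0,0]}
  ]
}}

```text
clock: 13.95
position: [0.6973, -0.1387, 0.1772]
ee_rot: [0.708, 0.706, -0.001, 0.001]
ft_force: [0.6, -5.7, 1.0]
grip_width: 0.177
grasp_force: 25.4
```

Emit:
{"name": "carry_out", "arguments": {
  "motion": [
    {"xyz":[0,0,0],"angular":[0,0,0]},
    {"xyz":[0,0,0],"angular":[0,0,0]},
    {"xyz":[0,0,0],"angular":[0,0,0]},
    {"xyz":[0,0,-0.03],"angular":[0,0,0]},
    {"xyz":[0,0,-0.08],"angular":[0,0,0]},
    {"xyz":[0,-0.04,-0.1],"angular":[0,0,0]},
    {"xyz":[0,-0.08,-0.1],"angular":[0,0,0]},
    {"xyz":[0,-0.13,-0.1],"angular":[0,0,0]},
    {"xyz":[0,-0.18,-0.1],"angular":[0,0,0]},
    {"xyz":[-0.04,-0.22,-0.1],"angular":[0,0,0]},
    {"xyz":[-0.08,-0.24,-0.1],"angular":[0,0,0]},
    {"xyz":[-0.12,-0.24,-0.1],"angular":[0,0,0]}
  ],
  "hand": 1
}}

```text
clock: 15.15
position: [0.4544, -0.2576, 0.2782]
ee_rot: [0.707, 0.707, 0.003, -0.0]
ft_force: [1.6, 0.3, -0.3]
grip_width: 1.001
grasp_force: 0.0
```

```bash
python3 - <<'E'
from h import *
state(); s=snap('side');t=snap('top')
b=cv2.resize(t['img'][100:330,150:470],(420,302))
a=np.clip(cv2.resize(s['img'],(420,315))*1.5,0,255)
cv2.imwrite('pics/a9.png',np.vstack([a,b])[:600,:,::-1])
# lid handle from side view
E
```

```text
{'clock': 15.15, 'position': [0.454, -0.258, 0.278], 'ee_rot': [0.707, 0.707, 0.003, -0.0], 'ft_force': [1.579, 0.28, -0.348], 'grip_width': 1.001, 'grasp_force': 0.0, 'joint_pos': [-0.436, 0.063, 0.924, 1.64, -0.056, 1.463, 0.493]}
[[ 0.     1.     0.004]
 [ 1.    -0.     0.004]
 [ 0.004  0.004 -1.   ]][ WARN:0@2.115] global loadsave.cpp:1063 imwrite_ Unsupported depth image for selected encoder is fallbacked to CV_8U.
```

View pics/a9.png

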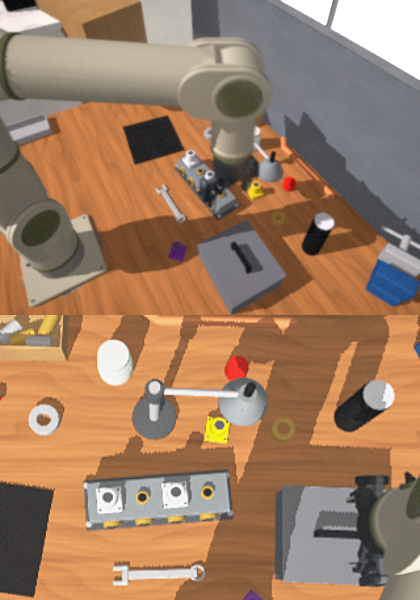

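The lamp now points nearly straight along −y, with its head at full-frame (334,177), well clear of the bank. The only covers are on bosses 4 and 2. Next I'll measure the lid handle from the first two pictures.

```bash
python3 - <<'E'
from h import *
t=snap('top');s=snap('side')
I={'t':cv2.imread('pics/top0.png'),'s':cv2.imread('pics/side0.png')}
def rect(img,th,x0,y0,x1,y1):
    m=(img.max(2)<th).astype(np.uint8)[y0:y1,x0:x1]
    cn,_=cv2.findContours(m,0,1); c=max(cn,key=cv2.contourArea); return c.reshape(-1,2)+[x0,y0]
out={}
for k,c,b,th in(('t',t,(380,255,440,275),60),('s',s,(300,315,345,368),35)):
    q=rect(I[k],th,*b); r=cv2.minAreaRect(q.astype(np.float32)); P=np.array([onz(c,*p,.116)[:2] for p in cv2.boxPoints(r)])
    print(k,np.round(r,1) if 0 else r, P.mean(0).round(4)); 
    e=cv2.boxPoints(r); l=sorted([(np.linalg.norm(e[i]-e[(i+1)%4]),i) for i in range(4)]); i=l[0][1]; j=l[1][1]
    m1=(e[i]+e[(i+1)%4])/2; m2=(e[j]+e[(j+1)%4])/2; w1=onz(c,*m1,.116);w2=onz(c,*m2,.116); print(w1.round(4),w2.round(4)); d=w1-w2
    print('bar yaw',np.degrees(np.arctan2(-d[0],d[1])))
to((.454,-.258,.30,0))
E
```

```text
t ((410.0320739746094, 266.2304992675781), (40.131839752197266, 5.203817844390869), 2.385944128036499) [ 0.4661 -0.3143]
[ 0.4673 -0.267   0.116 ] [ 0.4649 -0.3616  0.116 ]
bar yaw -1.4529997541892927
s ((321.9455261230469, 342.7269287109375), (44.417781829833984, 8.773543357849121), 58.49573516845703) [ 0.4607 -0.3233]
[ 0.4627 -0.2761  0.116 ] [ 0.4586 -0.3705  0.116 ]
bar yaw -2.504415039049471
(0.454, -0.258, 0.3, 0) xyz [-0.0015, -0.0028, 0.0102] ang [0.01, -0.03, -0.09]
```

Emit:
{"name": "carry_out", "arguments": {
  "motion": [
    {"xyz":[-0.04,0.006,0],"angular":[0,0,2]},
    {"xyz":[-0.0585,0.0105,0.03],"angular":[0,0,2]},
    {"xyz":[-0.0585,0.0105,0.07],"angular":[0,0,2]},
    {"xyz":[-0.0585,0.0105,0.12],"angular":[0,0,2]},
    {"xyz":[-0.0585,0.0105,0.16],"angular":[0,0,2]},
    {"xyz":[-0.0585,0.0105,0.19],"angular":[0,0,2]},
    {"xyz":[-0.0585,0.0105,0.21],"angular":[0,0,2]},
    {"xyz":[-0.0585,0.0105,0.218],"angular":[0,0,2]},
    {"xyz":[-0.0585,0.0105,0.218],"angular":[0,0,2]},
    {"xyz":[-0.0585,0.0105,0.218],"angular":[0,0,2]}
  ]
}}

```text
clock: 16.35
position: [0.4684, -0.3145, 0.0601]
ee_rot: [0.719, 0.695, 0.0, 0.0]
ft_force: [0.3, -0.1, 0.3]
grip_width: 1.0
grasp_force: 0.0
```

Emit:
{"name": "carry_out", "arguments": {
  "motion": [
    {"xyz":[0,0,0],"angular":[0,0,0]},
    {"xyz":[0,0,0],"angular":[0,0,0]},
    {"xyz":[0,0,0],"angular":[0,0,0]},
    {"xyz":[0,0,0],"angular":[0,0,0]},
    {"xyz":[0,0,0],"angular":[0,0,0]},
    {"xyz":[0,0,0],"angular":[0,0,0]},
    {"xyz":[0,0,0],"angular":[0,0,0]}
  ],
  "hand": 0,
  "grip_force": 60
}}

```text
clock: 17.05
position: [0.4676, -0.3149, 0.0595]
ee_rot: [0.719, 0.695, 0.0, 0.0]
ft_force: [-0.9, 1.1, 5.7]
grip_width: 0.157
grasp_force: 59.6
```

```bash
python3 - <<'E'
from h import *
t=snap('top'); P=np.array([onz(t,*p,.004)[:2] for p in((100,221),(190.5,234),(177,314.5),(82,300.5))])
print(P.round(3),P.mean(0)); d=P[0]-P[1]; e=P[3]-P[2]; f=P[0]-P[3]; g=P[1]-P[2]
print([np.degrees(np.arctan2(-v[0],v[1])) for v in(d,e)],[np.degrees(np.arctan2(v[1],v[0])) for v in(f,g)])
to((.4634,.357,.21+.02,-7))
E
```

```text
[[0.579 0.459]
 [0.548 0.223]
 [0.343 0.247]
 [0.375 0.486]] [0.46133391 0.35358044]
[np.float64(-7.314197988260151), np.float64(-7.574748291262358)] [np.float64(-7.69518802666882), np.float64(-6.661019722563009)]
(0.4634, 0.357, 0.22999999999999998, -7) xyz [0.6713, -0.0277, -0.1375] ang [0.01, -0.01, 5.0]
```

Emit:
{"name": "carry_out", "arguments": {
  "motion": [
    {"xyz":[0,0,-0.01],"angular":[0,0,0]},
    {"xyz":[0,0,-0.025],"angular":[0,0,0]},
    {"xyz":[0,0,-0.045],"angular":[0,0,0]},
    {"xyz":[0,0,-0.07],"angular":[0,0,0]},
    {"xyz":[0,0,-0.1],"angular":[0,0,0]},
    {"xyz":[0,0,-0.125],"angular":[0,0,0]},
    {"xyz":[0,0,-0.14],"angular":[0,0,0]},
    {"xyz":[0,0,-0.14],"angular":[0,0,0]}
  ]
}}

```text
clock: 17.9
position: [0.4684, -0.3154, 0.2013]
ee_rot: [0.719, 0.695, 0.001, 0.001]
ft_force: [0.9, -0.1, -3.5]
grip_width: 0.15
grasp_force: 58.9
```

Emit:
{"name": "carry_out", "arguments": {
  "motion": [
    {"xyz":[0.01,0,0],"angular":[0,0,0]},
    {"xyz":[0.035,-0.002,0],"angular":[0,0,0]},
    {"xyz":[0.07,-0.003,0],"angular":[0,0,0.5]},
    {"xyz":[0.11,-0.005,0],"angular":[0,0,1]},
    {"xyz":[0.15,-0.007,0],"angular":[0,0,1]},
    {"xyz":[0.19,-0.008,0],"angular":[0,0,1.5]},
    {"xyz":[0.23,-0.01,0],"angular":[0,0,2]},
    {"xyz":[0.27,-0.012,0],"angular":[0,0,2]},
    {"xyz":[0.31,-0.014,0],"angular":[0,0,2.5]},
    {"xyz":[0.35,-0.015,0],"angular":[0,0,3]},
    {"xyz":[0.39,-0.017,0],"angular":[0,0,3]},
    {"xyz":[0.43,-0.019,0],"angular":[0,0,3.5]}
  ]
}}

```text
clock: 19.1
position: [0.462, 0.1176, 0.1978]
ee_rot: [0.74, 0.673, -0.001, -0.0]
ft_force: [0.6, -0.3, -2.6]
grip_width: 0.152
grasp_force: 58.8
```

Emit:
{"name": "carry_out", "arguments": {
  "motion": [
    {"xyz":[0.04,-0.002,0],"angular":[0,0,0.5]},
    {"xyz":[0.08,-0.004,0],"angular":[0,0,1]},
    {"xyz":[0.12,-0.005,0],"angular":[0,0,1]},
    {"xyz":[0.16,-0.007,0],"angular":[0,0,1.5]},
    {"xyz":[0.2,-0.008,0],"angular":[0,0,1.8]},
    {"xyz":[0.225,-0.009,0],"angular":[0,0,1.8]},
    {"xyz":[0.238,-0.01,0],"angular":[0,0,1.8]},
    {"xyz":[0.238,-0.01,0],"angular":[0,0,1.8]},
    {"xyz":[0.238,-0.01,0],"angular":[0,0,1.8]}
  ]
}}

```text
clock: 20.0
position: [0.4765, 0.3518, 0.1987]
ee_rot: [0.751, 0.66, -0.001, 0.0]
ft_force: [-0.1, -1.7, -2.4]
grip_width: 0.15
grasp_force: 58.9
```

```bash
python3 - <<'E'
from h import *
state(); to((.4615,.354,.023+.012,-7.3))
E
```

```text
{'clock': 20.0, 'position': [0.476, 0.352, 0.199], 'ee_rot': [0.751, 0.66, -0.001, 0.0], 'ft_force': [-0.149, -1.652, -2.392], 'grip_width': 0.15, 'grasp_force': 58.855, 'joint_pos': [-1.072, 0.268, 0.435, 1.572, -0.114, 1.328, -0.751]}
[[ 0.128  0.992 -0.001]
 [ 0.992 -0.128 -0.001]
 [-0.002 -0.    -1.   ]]
(0.4615, 0.354, 0.035, -7.3) xyz [0.0006, -0.0151, 0.1967] ang [-0.02, 0.09, -0.08]
```

Emit:
{"name": "carry_out", "arguments": {
  "motion": [
    {"xyz":[0,-0.015,0.02],"angular":[0,0,0]},
    {"xyz":[0,-0.015,0.05],"angular":[0,0,0]},
    {"xyz":[0,-0.015,0.08],"angular":[0,0,0]},
    {"xyz":[0,-0.015,0.115],"angular":[0,0,0]},
    {"xyz":[0,-0.015,0.15],"angular":[0,0,0]},
    {"xyz":[0,-0.015,0.18],"angular":[0,0,0]},
    {"xyz":[0,-0.015,0.195],"angular":[0,0,0]},
    {"xyz":[0,-0.015,0.202],"angular":[0,0,0]},
    {"xyz":[0,-0.015,0.205],"angular":[0,0,0]},
    {"xyz":[0,-0.015,0.206],"angular":[0,0,0]}
  ]
}}

```text
clock: 21.0
position: [0.4624, 0.3557, -0.0056]
ee_rot: [0.751, 0.661, 0.001, -0.0]
ft_force: [0.4, 0.3, -2.8]
grip_width: 0.148
grasp_force: 64.0
```

Emit:
{"name": "carry_out", "arguments": {
  "motion": [
    {"xyz":[0,0,0.001],"angular":[0,0,0]},
    {"xyz":[0,0,0.002],"angular":[0,0,0]},
    {"xyz":[0,0,0.002],"angular":[0,0,0]}
  ]
}}

```text
clock: 21.3
position: [0.4617, 0.3557, -0.0083]
ee_rot: [0.751, 0.661, 0.0, -0.0]
ft_force: [-0.3, -0.7, -1.9]
grip_width: 0.149
grasp_force: 64.0
```

Emit:
{"name": "carry_out", "arguments": {
  "motion": [
    {"xyz":[0,0,0.001],"angular":[0,0,0]},
    {"xyz":[0,0,0.002],"angular":[0,0,0]},
    {"xyz":[0,0,0.002],"angular":[0,0,0]}
  ]
}}

```text
clock: 21.6
position: [0.4618, 0.3557, -0.0086]
ee_rot: [0.751, 0.661, 0.0, -0.001]
ft_force: [-7.6, -6.2, 19.9]
grip_width: 0.153
grasp_force: 67.4
```

Emit:
{"name": "carry_out", "arguments": {
  "motion": [
    {"xyz":[0,0,-0.002],"angular":[0,0,0]},
    {"xyz":[0,0,-0.002],"angular":[0,0,0]},
    {"xyz":[0,0,-0.002],"angular":[0,0,0]},
    {"xyz":[0,0,-0.002],"angular":[0,0,0]},
    {"xyz":[0,0,-0.002],"angular":[0,0,0]},
    {"xyz":[0,0,-0.03],"angular":[0,0,0]},
    {"xyz":[0,0,-0.07],"angular":[0,0,0]},
    {"xyz":[0,0,-0.12],"angular":[0,0,0]},
    {"xyz":[0,0,-0.17],"angular":[0,0,0]},
    {"xyz":[0,0,-0.19],"angular":[0,0,0]}
  ],
  "hand": 1
}}

```text
clock: 22.6
position: [0.4632, 0.3564, 0.1845]
ee_rot: [0.751, 0.66, 0.003, -0.0]
ft_force: [-0.3, 0.3, -0.4]
grip_width: 0.998
grasp_force: 0.0
```

```bash
python3 - <<'E'
from h import *
state(); s=snap('side');t=snap('top')
cv2.imwrite('pics/b1.png',t['img'][:,:,::-1])
b=np.clip(cv2.resize(s['img'][180:300,220:340],(360,360),interpolation=cv2.INTER_CUBIC)*1.8,0,255)
a=cv2.resize(t['img'][190:310,200:340],(420,360),interpolation=cv2.INTER_CUBIC)
cv2.imwrite('pics/b2.png',np.hstack([a,b]).astype(np.uint8)[:,:,::-1])
m=((t['img'].min(2)>215)).astype(np.uint8)
n,l,st,ce=cv2.connectedComponentsWithStats(m)
for i in range(1,n):
    x,y,w,h,a_=st[i]
    if 200<x<330 and 200<y<280 and a_>40: print(st[i],ce[i])
E
```

```text
{'clock': 22.6, 'position': [0.463, 0.356, 0.184], 'ee_rot': [0.751, 0.66, 0.003, -0.0], 'ft_force': [-0.278, 0.253, -0.408], 'grip_width': 0.998, 'grasp_force': 0.0, 'joint_pos': [-1.095, 0.251, 0.431, 1.62, -0.11, 1.287, -0.774]}
[[ 0.127  0.992  0.004]
 [ 0.992 -0.127  0.005]
 [ 0.005  0.004 -1.   ]]
[273 228  20  19 253] [282.11067194 238.01976285]
[223 232  20  19 236] [231.69067797 242.27966102]
```

View pics/b2.png

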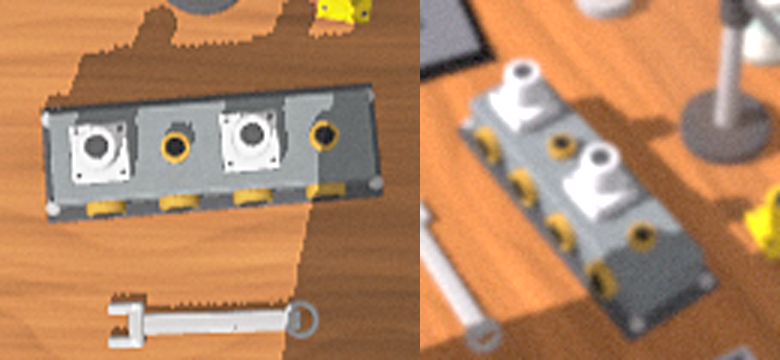

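The grip tops are at top-view (232.3,239.0) and (284,234.7). The side view has them at (253.7,203.3) and (280,231.7).

```bash
python3 - <<'E'
from h import *
t=snap('top');s=snap('side')
for a,b in(((232.3,239.),(253.7,203.3)),((284,234.7),(280,231.7))): print(tri(t,a,s,b),onz(t,*a,.107),onz(s,*b,.107))
for u,v in((258.3,239),(308.2,235)): print('boss',onz(t,u,v,.065).round(4))
to((.526,.107,.20,-7.3),(.526,.107,.074,-7.3))
E
```

```text
(array([0.52330805, 0.10585063, 0.10967311]), np.float64(0.0020575148867488045)) [0.52461016 0.10573485 0.107     ] [0.52331327 0.10838011 0.107     ]
(array([ 0.53592382, -0.0169067 ,  0.10950801]), np.float64(0.001457631095026992)) [ 0.5369463  -0.01725293  0.107     ] [ 0.53619208 -0.01496424  0.107     ]
boss [0.5307 0.0446 0.065 ]
boss [ 0.5427 -0.0792  0.065 ]
(0.526, 0.107, 0.2, -7.3) xyz [-0.2382, 0.0956, 0.0119] ang [-0.01, -0.01, 0.0]
(0.526, 0.107, 0.074, -7.3) xyz [-0.2382, 0.0956, 0.1379] ang [-0.01, -0.01, 0.0]
```

Emit:
{"name": "carry_out", "arguments": {
  "motion": [
    {"xyz":[-0.045,0.018,0],"angular":[0,0,0]},
    {"xyz":[-0.09,0.036,0],"angular":[0,0,0]},
    {"xyz":[-0.135,0.053,0],"angular":[0,0,0]},
    {"xyz":[-0.18,0.071,0],"angular":[0,0,0]},
    {"xyz":[-0.22,0.087,0],"angular":[0,0,0]},
    {"xyz":[-0.2395,0.094,0.01],"angular":[0,0,0]},
    {"xyz":[-0.2395,0.094,0.03],"angular":[0,0,0]},
    {"xyz":[-0.2395,0.094,0.07],"angular":[0,0,0]},
    {"xyz":[-0.2395,0.094,0.105],"angular":[0,0,0]},
    {"xyz":[-0.2395,0.094,0.128],"angular":[0,0,0]},
    {"xyz":[-0.2395,0.094,0.136],"angular":[0,0,0]},
    {"xyz":[-0.2395,0.094,0.136],"angular":[0,0,0]}
  ]
}}

```text
clock: 24.0
position: [0.5231, 0.1053, 0.0417]
ee_rot: [0.751, 0.661, -0.002, -0.0]
ft_force: [-0.2, 0.4, 0.8]
grip_width: 1.004
grasp_force: 0.0
```

Emit:
{"name": "carry_out", "arguments": {
  "motion": [
    {"xyz":[0,0,0],"angular":[0,0,0]},
    {"xyz":[0,0,0],"angular":[0,0,0]},
    {"xyz":[0,0,0],"angular":[0,0,0]},
    {"xyz":[0,0,0],"angular":[0,0,0]},
    {"xyz":[0,0,0],"angular":[0,0,0]},
    {"xyz":[0,0,0],"angular":[0,0,0]}
  ],
  "hand": 0,
  "grip_force": 50
}}

```text
clock: 24.6
position: [0.525, 0.1062, 0.0442]
ee_rot: [0.751, 0.661, 0.001, 0.0]
ft_force: [-1.3, -0.5, 5.1]
grip_width: 0.355
grasp_force: 49.2
```

Emit:
{"name": "carry_out", "arguments": {
  "motion": [
    {"xyz":[0,0,-0.01],"angular":[0,0,0]},
    {"xyz":[0,0,-0.03],"angular":[0,0,0]},
    {"xyz":[0,0,-0.065],"angular":[0,0,0]},
    {"xyz":[0,0,-0.1],"angular":[0,0,0]},
    {"xyz":[-0.02,0,-0.12],"angular":[0,0,0]},
    {"xyz":[-0.06,-0.002,-0.12],"angular":[0,0,-1]},
    {"xyz":[-0.105,-0.003,-0.12],"angular":[0,0,-2]},
    {"xyz":[-0.15,-0.004,-0.12],"angular":[0,0,-2]},
    {"xyz":[-0.195,-0.005,-0.12],"angular":[0,0,-3]},
    {"xyz":[-0.24,-0.006,-0.12],"angular":[0,0,-3]},
    {"xyz":[-0.285,-0.008,-0.12],"angular":[0,0,-4]},
    {"xyz":[-0.33,-0.009,-0.12],"angular":[0,0,-5]}
  ]
}}

```text
clock: 25.8
position: [0.4729, -0.222, 0.1641]
ee_rot: [0.721, 0.693, 0.001, 0.0]
ft_force: [0.2, 0.5, -1.5]
grip_width: 0.357
grasp_force: 49.6
```

```bash
python3 - <<'E'
from h import *
state(); to((.468,-.27,.19,-2),(.468,-.27,.029,-2))
E
```

```text
{'clock': 25.8, 'position': [0.473, -0.222, 0.164], 'ee_rot': [0.721, 0.693, 0.001, 0.0], 'ft_force': [0.18, 0.485, -1.495], 'grip_width': 0.357, 'grasp_force': 49.647, 'joint_pos': [-0.425, 0.15, 0.859, 1.815, -0.122, 1.229, 0.43]}
[[ 0.039  0.999  0.001]
 [ 0.999 -0.039  0.001]
 [ 0.001  0.001 -1.   ]]
(0.468, -0.27, 0.19, -2) xyz [-0.0482, -0.003, 0.007] ang [0.06, -0.05, -0.26]
(0.468, -0.27, 0.029, -2) xyz [-0.0483, -0.0031, 0.168] ang [0.06, -0.05, -0.26]
```

Emit:
{"name": "carry_out", "arguments": {
  "motion": [
    {"xyz":[-0.03,-0.002,0],"angular":[0,0,0]},
    {"xyz":[-0.046,-0.003,0.01],"angular":[0,0,0]},
    {"xyz":[-0.046,-0.003,0.04],"angular":[0,0,0]},
    {"xyz":[-0.046,-0.003,0.075],"angular":[0,0,0]},
    {"xyz":[-0.046,-0.003,0.11],"angular":[0,0,0]},
    {"xyz":[-0.046,-0.003,0.14],"angular":[0,0,0]},
    {"xyz":[-0.046,-0.003,0.16],"angular":[0,0,0]},
    {"xyz":[-0.046,-0.003,0.167],"angular":[0,0,0]},
    {"xyz":[-0.046,-0.003,0.169],"angular":[0,0,0]},
    {"xyz":[-0.046,-0.003,0.17],"angular":[0,0,0]}
  ]
}}

```text
clock: 26.8
position: [0.4694, -0.2665, -0.0057]
ee_rot: [0.721, 0.693, 0.0, 0.001]
ft_force: [-0.4, -1.4, -1.2]
grip_width: 0.361
grasp_force: 49.7
```

Emit:
{"name": "carry_out", "arguments": {
  "motion": [
    {"xyz":[0,0,0],"angular":[0,0,0]},
    {"xyz":[0,0,0],"angular":[0,0,0]},
    {"xyz":[0,0,0],"angular":[0,0,0]},
    {"xyz":[0,0,0],"angular":[0,0,0]},
    {"xyz":[0,0,-0.03],"angular":[0,0,0]},
    {"xyz":[0,0,-0.07],"angular":[0,0,0]},
    {"xyz":[0,0,-0.12],"angular":[0,0,0]},
    {"xyz":[0,0,-0.16],"angular":[0,0,0]},
    {"xyz":[0,0,-0.17],"angular":[0,0,0]},
    {"xyz":[0,0,-0.17],"angular":[0,0,0]}
  ],
  "hand": 0.8
}}

```text
clock: 27.8
position: [0.4696, -0.2664, 0.1646]
ee_rot: [0.721, 0.693, 0.001, 0.001]
ft_force: [0.2, -0.5, -0.5]
grip_width: 0.799
grasp_force: 0.0
```

```bash
python3 - <<'E'
from h import *
t=snap('top');s=snap('side');state(); 
for c,(x0,y0,x1,y1) in((t,(265,215,300,260)),(s,(260,215,300,265))):
    m=(c['img'].min(2)>(190 if c is t else 110)).astype(np.uint8)[y0:y1,x0:x1]
    n,l,st,ce=cv2.connectedComponentsWithStats(m); print([(st[i].tolist(),ce[i]+[x0,y0]) for i in range(1,n) if st[i][4]>40])
to((.5365,-.0165,.20,0),(.5365,-.0165,.076,0))
E
```

```text
{'clock': 27.9, 'position': [0.468, -0.266, 0.162], 'ee_rot': [0.721, 0.693, -0.0, -0.001], 'ft_force': [-0.017, 0.724, -0.384], 'grip_width': 0.801, 'grasp_force': 0.0, 'joint_pos': [-0.353, 0.214, 0.898, 1.778, -0.177, 1.235, 0.552]}
[[ 0.04   0.999 -0.001]
 [ 0.999 -0.04   0.001]
 [ 0.001 -0.001 -1.   ]]
[([8, 13, 20, 20, 275], array([281.99272727, 237.82181818]))]
[([32, 5, 8, 33, 180], array([296.49444444, 235.78333333])), ([7, 12, 21, 27, 276], array([276.59782609, 240.73913043]))]
(0.5365, -0.0165, 0.2, 0) xyz [0.2517, 0.0582, -0.0048] ang [-0.06, -0.04, -2.28]
(0.5365, -0.0165, 0.076, 0) xyz [0.2516, 0.0584, 0.1192] ang [-0.06, -0.04, -2.28]
```

Cover 2 hasn't moved, so I'll fetch it.

Emit:
{"name": "carry_out", "arguments": {
  "motion": [
    {"xyz":[0.04,0.01,0],"angular":[0,0,0]},
    {"xyz":[0.09,0.021,0],"angular":[0,0,0]},
    {"xyz":[0.135,0.032,0],"angular":[0,0,0]},
    {"xyz":[0.18,0.043,0],"angular":[0,0,0]},
    {"xyz":[0.22,0.052,0],"angular":[0,0,-1]},
    {"xyz":[0.245,0.058,0],"angular":[0,0,-2]},
    {"xyz":[0.2515,0.058,0.02],"angular":[0,0,-2]},
    {"xyz":[0.2515,0.058,0.05],"angular":[0,0,-2]},
    {"xyz":[0.2515,0.058,0.085],"angular":[0,0,-2]},
    {"xyz":[0.2515,0.058,0.11],"angular":[0,0,-2]},
    {"xyz":[0.2515,0.058,0.119],"angular":[0,0,-2]},
    {"xyz":[0.2515,0.058,0.119],"angular":[0,0,-2]}
  ],
  "hand": 1
}}

```text
clock: 29.1
position: [0.5355, -0.0181, 0.0428]
ee_rot: [0.709, 0.705, -0.002, -0.001]
ft_force: [-0.1, -0.2, 0.0]
grip_width: 1.004
grasp_force: 0.0
```

Emit:
{"name": "carry_out", "arguments": {
  "motion": [
    {"xyz":[0,0,0],"angular":[0,0,0]},
    {"xyz":[0,0,0],"angular":[0,0,0]},
    {"xyz":[0,0,0],"angular":[0,0,0]},
    {"xyz":[0,0,0],"angular":[0,0,0]},
    {"xyz":[0,0,0],"angular":[0,0,0]},
    {"xyz":[0,0,0],"angular":[0,0,0]}
  ],
  "hand": 0,
  "grip_force": 50
}}

```text
clock: 29.7
position: [0.5374, -0.017, 0.0452]
ee_rot: [0.709, 0.705, 0.001, 0.0]
ft_force: [-1.1, 0.0, 4.6]
grip_width: 0.361
grasp_force: 49.1
```

```bash
python3 - <<'E'
from h import *
state(); to((.468,-.361,.19,-2),(.468,-.361,.029,-2))
E
```

```text
{'clock': 29.7, 'position': [0.537, -0.017, 0.045], 'ee_rot': [0.709, 0.705, 0.001, 0.0], 'ft_force': [-1.143, 0.04, 4.62], 'grip_width': 0.361, 'grasp_force': 49.147, 'joint_pos': [-0.649, 0.335, 0.697, 1.897, -0.255, 0.998, 0.155]}
[[ 0.005  1.     0.002]
 [ 1.    -0.005  0.001]
 [ 0.001  0.002 -1.   ]]
(0.468, -0.361, 0.19, -2) xyz [-0.3443, -0.0675, -0.1122] ang [0.09, -0.04, 1.71]
(0.468, -0.361, 0.029, -2) xyz [-0.3444, -0.0678, 0.0488] ang [0.09, -0.04, 1.71]
```

Emit:
{"name": "carry_out", "arguments": {
  "motion": [
    {"xyz":[0,0,-0.01],"angular":[0,0,0]},
    {"xyz":[0,0,-0.03],"angular":[0,0,0]},
    {"xyz":[0,0,-0.065],"angular":[0,0,0]},
    {"xyz":[0,0,-0.1],"angular":[0,0,0]},
    {"xyz":[-0.02,-0.004,-0.115],"angular":[0,0,0]},
    {"xyz":[-0.06,-0.012,-0.115],"angular":[0,0,0]},
    {"xyz":[-0.105,-0.021,-0.115],"angular":[0,0,1]},
    {"xyz":[-0.15,-0.03,-0.115],"angular":[0,0,1]},
    {"xyz":[-0.195,-0.038,-0.115],"angular":[0,0,1]},
    {"xyz":[-0.24,-0.047,-0.115],"angular":[0,0,1.7]},
    {"xyz":[-0.285,-0.056,-0.115],"angular":[0,0,1.7]},
    {"xyz":[-0.325,-0.064,-0.115],"angular":[0,0,1.7]}
  ]
}}

```text
clock: 30.9
position: [0.4693, -0.3446, 0.1595]
ee_rot: [0.72, 0.694, -0.0, 0.0]
ft_force: [1.0, -0.8, -0.8]
grip_width: 0.36
grasp_force: 49.6
```

Emit:
{"name": "carry_out", "arguments": {
  "motion": [
    {"xyz":[-0.014,-0.003,0],"angular":[0,0,0]},
    {"xyz":[-0.019,-0.004,0],"angular":[0,0,0]},
    {"xyz":[-0.019,-0.004,0],"angular":[0,0,0]}
  ]
}}

```text
clock: 31.2
position: [0.4657, -0.3611, 0.1591]
ee_rot: [0.72, 0.694, -0.0, -0.0]
ft_force: [0.2, 0.5, -2.0]
grip_width: 0.361
grasp_force: 49.7
```

```bash
python3 - <<'E'
from h import *
state(); to((.468,-.361,.028,-2))
E
```

```text
{'clock': 31.2, 'position': [0.466, -0.361, 0.159], 'ee_rot': [0.72, 0.694, -0.0, -0.0], 'ft_force': [0.211, 0.476, -1.973], 'grip_width': 0.361, 'grasp_force': 49.655, 'joint_pos': [-0.133, 0.373, 0.903, 1.651, -0.305, 1.267, 0.792]}
[[ 0.036  0.999 -0.   ]
 [ 0.999 -0.036  0.   ]
 [ 0.    -0.    -1.   ]]
(0.468, -0.361, 0.028, -2) xyz [0.0001, 0.0024, 0.1641] ang [-0.02, -0.02, -0.07]
```

Emit:
{"name": "carry_out", "arguments": {
  "motion": [
    {"xyz":[0,0.002,0.02],"angular":[0,0,0]},
    {"xyz":[0,0.002,0.05],"angular":[0,0,0]},
    {"xyz":[0,0.002,0.085],"angular":[0,0,0]},
    {"xyz":[0,0.002,0.12],"angular":[0,0,0]},
    {"xyz":[0,0.002,0.145],"angular":[0,0,0]},
    {"xyz":[0,0.002,0.157],"angular":[0,0,0]},
    {"xyz":[0,0.002,0.162],"angular":[0,0,0]},
    {"xyz":[0,0.002,0.164],"angular":[0,0,0]},
    {"xyz":[0,0.002,0.164],"angular":[0,0,0]}
  ]
}}

```text
clock: 32.1
position: [0.4691, -0.3609, -0.0038]
ee_rot: [0.719, 0.695, 0.0, 0.001]
ft_force: [-0.1, 0.1, -1.1]
grip_width: 0.357
grasp_force: 49.7
```

Emit:
{"name": "carry_out", "arguments": {
  "motion": [
    {"xyz":[0,0,0],"angular":[0,0,0]},
    {"xyz":[0,0,0],"angular":[0,0,0]},
    {"xyz":[0,0,0],"angular":[0,0,0]},
    {"xyz":[0,0,0],"angular":[0,0,0]},
    {"xyz":[0,0,-0.03],"angular":[0,0,0]},
    {"xyz":[0,0,-0.07],"angular":[0,0,0]},
    {"xyz":[0,0,-0.12],"angular":[0,0,0]},
    {"xyz":[0.03,0,-0.16],"angular":[0,0,0]},
    {"xyz":[0.08,0,-0.18],"angular":[0,0,0]},
    {"xyz":[0.13,0,-0.18],"angular":[0,0,0]},
    {"xyz":[0.18,0,-0.18],"angular":[0,0,0]},
    {"xyz":[0.23,0,-0.18],"angular":[0,0,0]}
  ],
  "hand": 0.8
}}

```text
clock: 33.3
position: [0.4761, -0.1326, 0.1756]
ee_rot: [0.719, 0.695, 0.001, 0.0]
ft_force: [-0.1, 0.4, -1.3]
grip_width: 0.799
grasp_force: 0.0
```

Emit:
{"name": "carry_out", "arguments": {
  "motion": [
    {"xyz":[0.05,0,0],"angular":[0,0,0]},
    {"xyz":[0.1,0,0],"angular":[0,0,0]},
    {"xyz":[0.15,0,0],"angular":[0,0,0]},
    {"xyz":[0.15,0,0],"angular":[0,0,0]}
  ]
}}

```text
clock: 33.7
position: [0.4812, 0.0226, 0.1751]
ee_rot: [0.716, 0.698, 0.001, -0.001]
ft_force: [0.5, -0.4, 0.2]
grip_width: 0.803
grasp_force: 0.0
```

```bash
python3 - <<'E'
from h import *
t=snap('top');s=snap('side');state()
a=cv2.resize(t['img'][200:330,60:470],(800,254))
b=np.clip(cv2.resize(s['img'],(440,330))*1.6,0,255)
cv=np.zeros((590,800,3)); cv[:254]=a; cv[256:586,:440]=b
cv[256:586,450:780]=np.clip(cv2.resize(s['img'][290:410,255:375],(330,330))*1.6,0,255)
cv2.imwrite('pics/b3.png',cv[:,:,::-1].astype(np.uint8))
E
```

```text
{'clock': 33.8, 'position': [0.481, 0.016, 0.175], 'ee_rot': [0.718, 0.696, -0.0, -0.0], 'ft_force': [0.16, -0.266, 0.271], 'grip_width': 0.802, 'grasp_force': 0.0, 'joint_pos': [-0.819, 0.003, 0.702, 1.89, -0.002, 1.249, -0.149]}
[[ 0.032  0.999 -0.   ]
 [ 0.999 -0.032 -0.   ]
 [-0.    -0.    -1.   ]]
```

View pics/b3.png

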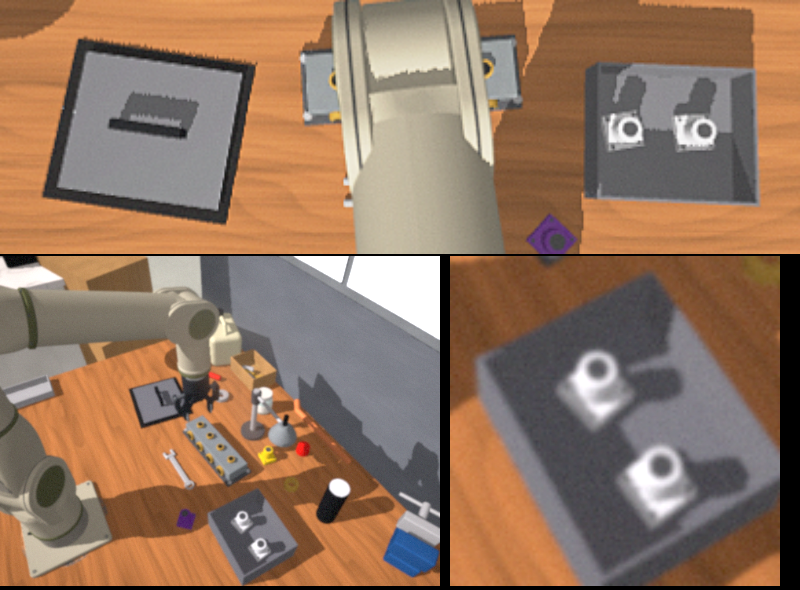

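All four bosses are bare, both covers stand in the tub, and the lid lies level in the middle of the mat. Next I'll measure the lid bar and the tub rim numerically.

```bash
python3 - <<'E'
from h import *
t=snap('top'); I=t['img'].astype(int)
def bar(x0,y0,x1,y1,th,z):
    m=(I.max(2)<th).astype(np.uint8)[y0:y1,x0:x1]; cn,_=cv2.findContours(m,0,1); c=max(cn,key=cv2.contourArea).reshape(-1,2)+[x0,y0]
    r=cv2.minAreaRect(c.astype(np.float32)); b=cv2.boxPoints(r); P=np.array([onz(t,*p,z)[:2] for p in b]); print(r,P.round(4).tolist(),P.mean(0))
bar(108,252,165,278,50,.048)
g=((I.max(2)-I.min(2)<25)).astype(np.uint8); x0,y0,x1,y1=345,215,465,320
cn,_=cv2.findContours(g[y0:y1,x0:x1],0,1); c=max(cn,key=cv2.contourArea).reshape(-1,2)+[x0,y0]
ap=cv2.approxPolyDP(cv2.convexHull(c.astype(np.int32)),4,True).reshape(-1,2)
for p in ap: print(p,onz(t,*p,.08)[:2].round(4),onz(t,*p,0)[:2].round(4))
to((.462,.356,.20,-7.5),(.462,.356,.024,-7.5))
E
```

```text
((135.40997314453125, 265.1299743652344), (39.59798049926758, 4.38406229019165), 8.13010311126709) [[0.4639, 0.3955], [0.4745, 0.3948], [0.4621, 0.2979], [0.4515, 0.2988]] [0.46300724 0.34674107]
[360 236] [ 0.5404 -0.2054] [ 0.5509 -0.2224]
[446 235] [ 0.5465 -0.4183] [ 0.5574 -0.451 ]
[448 304] [ 0.3798 -0.4135] [ 0.3784 -0.4459]
[360 300] [ 0.3861 -0.202 ] [ 0.3852 -0.2188]
(0.462, 0.356, 0.2, -7.5) xyz [0.3401, -0.0314, 0.0083] ang [0.0, 0.0, 5.5]
(0.462, 0.356, 0.024, -7.5) xyz [0.3402, -0.0314, 0.1843] ang [0.0, 0.0, 5.5]
```

```bash
python3 - <<'E'
from h import *
t=snap('top'); s=snap('side')
I0=cv2.imread('pics/top0.png')[:,:,::-1].astype(int); I=t['img'].astype(int)
def quad(I,m,box):
    x0,y0,x1,y1=box; k=np.zeros(m.shape,np.uint8); k[y0:y1,x0:x1]=m[y0:y1,x0:x1]
    cn,_=cv2.findContours(k,0,1); c=cv2.convexHull(max(cn,key=cv2.contourArea)); r=cv2.minAreaRect(c)
    ap=cv2.approxPolyDP(c,3,True).reshape(-1,2); return ap,r
m=((I.max(2)-I.min(2)<30)&(I.max(2)>75)); ap,r=quad(I,m,(84,215,190,316))
P=np.array([onz(t,*p,.016)[:2] for p in ap]); print(ap.tolist(),P.round(3).tolist())
M=cv2.moments(ap.astype(np.float32)); u=(M['m10']/M['m00'],M['m01']/M['m00']); print('lid plate centre',onz(t,*u,.016))
# mat from its outer dark boundary now
m2=(I.max(2)-I.min(2)<30); ap,r=quad(I,m2,(75,210,200,325)); M=cv2.moments(ap.astype(np.float32)); print('mat centre',onz(t,M['m10']/M['m00'],M['m01']/M['m00'],.004))
# side: bar
S=s['img'].astype(int); x,y=proj(s,(.463,.35,.048)); print('side exp',x,y, proj(s,(.463,.395,.048)),proj(s,(.463,.303,.048)))
x0,y0=int(x)-28,int(y)-20
mm=(S[y0:y0+40,x0:x0+56].max(2)<28).astype(np.uint8); n,l,st,ce=cv2.connectedComponentsWithStats(mm); print([(st[i].tolist(),(ce[i]+[x0,y0]).round(1)) for i in range(1,n) if st[i][4]>25])
# lid at the start, moments of plate top
m0=((I0.max(2)-I0.min(2)<30)&(I0.max(2)>120)); ap,r=quad(I0,m0,(365,215,470,320)); print(ap.tolist(),[onz(t,*p,.084)[:2].round(3).tolist() for p in ap])
E
```

```text
[[104, 226], [183, 237], [171, 307], [89, 295]] [[0.564, 0.443], [0.539, 0.239], [0.362, 0.26], [0.389, 0.466]]
lid plate centre [0.46149465 0.3522944  0.016     ]
mat centre [0.4610154  0.35608519 0.004     ]
side exp 202.42749298840602 174.38462973087977 [197.02117357 166.06245349] [208.31748798 183.44559696]
[([24, 14, 9, 22, 41], array([202.5, 178.6])), ([51, 30, 5, 10, 31], array([226.9, 189.4]))]
[[365, 229], [447, 233], [450, 306], [365, 302]] [[0.557, -0.217], [0.551, -0.419], [0.375, -0.416], [0.382, -0.213]]
```

Emit:
{"name": "carry_out", "arguments": {
  "motion": [
    {"xyz":[0.045,-0.004,0],"angular":[0,0,0.5]},
    {"xyz":[0.095,-0.009,0],"angular":[0,0,1.5]},
    {"xyz":[0.145,-0.014,0],"angular":[0,0,2.5]},
    {"xyz":[0.195,-0.018,0],"angular":[0,0,3]},
    {"xyz":[0.24,-0.022,0],"angular":[0,0,4]},
    {"xyz":[0.285,-0.027,0],"angular":[0,0,5]},
    {"xyz":[0.32,-0.03,0],"angular":[0,0,5.5]},
    {"xyz":[0.336,-0.0315,0.01],"angular":[0,0,5.5]},
    {"xyz":[0.336,-0.0315,0.04],"angular":[0,0,5.5]},
    {"xyz":[0.336,-0.0315,0.08],"angular":[0,0,5.5]},
    {"xyz":[0.336,-0.0315,0.12],"angular":[0,0,5.5]},
    {"xyz":[0.336,-0.0315,0.15],"angular":[0,0,5.5]}
  ],
  "hand": 1
}}

```text
clock: 35.15
position: [0.462, 0.3496, 0.0226]
ee_rot: [0.753, 0.658, -0.001, 0.0]
ft_force: [-0.1, 1.0, 0.3]
grip_width: 1.0
grasp_force: 0.0
```

Emit:
{"name": "carry_out", "arguments": {
  "motion": [
    {"xyz":[0,0,0.02],"angular":[0,0,0]},
    {"xyz":[0,0,0.03],"angular":[0,0,0]},
    {"xyz":[0,0,0.033],"angular":[0,0,0]},
    {"xyz":[0,0,0.033],"angular":[0,0,0]},
    {"xyz":[0,0,0.033],"angular":[0,0,0]}
  ]
}}

```text
clock: 35.65
position: [0.4626, 0.3526, -0.0066]
ee_rot: [0.752, 0.659, 0.001, -0.0]
ft_force: [-0.1, 0.4, 0.7]
grip_width: 1.004
grasp_force: 0.0
```

Emit:
{"name": "carry_out", "arguments": {
  "motion": [
    {"xyz":[0,0,0],"angular":[0,0,0]},
    {"xyz":[0,0,0],"angular":[0,0,0]},
    {"xyz":[0,0,0],"angular":[0,0,0]},
    {"xyz":[0,0,0],"angular":[0,0,0]},
    {"xyz":[0,0,0],"angular":[0,0,0]},
    {"xyz":[0,0,0],"angular":[0,0,0]},
    {"xyz":[0,0,0],"angular":[0,0,0]}
  ],
  "hand": 0,
  "grip_force": 70
}}

```text
clock: 36.35
position: [0.4618, 0.3524, -0.0075]
ee_rot: [0.752, 0.659, 0.0, -0.0]
ft_force: [-1.2, -0.7, 5.5]
grip_width: 0.145
grasp_force: 69.2
```

Emit:
{"name": "carry_out", "arguments": {
  "motion": [
    {"xyz":[0,0,-0.01],"angular":[0,0,0]},
    {"xyz":[0,0,-0.025],"angular":[0,0,0]},
    {"xyz":[0,0,-0.045],"angular":[0,0,0]},
    {"xyz":[0,0,-0.075],"angular":[0,0,0]},
    {"xyz":[0,0,-0.115],"angular":[0,0,0]},
    {"xyz":[0,0,-0.155],"angular":[0,0,0]},
    {"xyz":[0,0,-0.19],"angular":[0,0,0]},
    {"xyz":[0,0,-0.2],"angular":[0,0,0]},
    {"xyz":[0,0,-0.2],"angular":[0,0,0]}
  ]
}}

```text
clock: 37.25
position: [0.4623, 0.3527, 0.1939]
ee_rot: [0.752, 0.659, 0.002, -0.0]
ft_force: [1.1, 0.5, -4.1]
grip_width: 0.146
grasp_force: 68.6
```

```bash
python3 - <<'E'
from h import *
t=snap('top');state(); to((.4676,-.315,.225,-2))
E
```

```text
{'clock': 37.3, 'position': [0.462, 0.352, 0.192], 'ee_rot': [0.752, 0.659, 0.0, -0.0], 'ft_force': [0.384, -0.65, -3.202], 'grip_width': 0.141, 'grasp_force': 68.609, 'joint_pos': [-1.121, 0.245, 0.465, 1.615, -0.113, 1.308, -0.769]}
[[ 0.131  0.991 -0.   ]
 [ 0.991 -0.131  0.   ]
 [ 0.    -0.    -1.   ]]
(0.4676, -0.315, 0.225, -2) xyz [-0.6607, 0.0931, -0.0002] ang [-0.01, -0.01, -5.5]
```

Emit:
{"name": "carry_out", "arguments": {
  "motion": [
    {"xyz":[-0.01,0.001,0],"angular":[0,0,0]},
    {"xyz":[-0.035,0.005,0],"angular":[0,0,0]},
    {"xyz":[-0.07,0.01,0],"angular":[0,0,0]},
    {"xyz":[-0.11,0.015,0],"angular":[0,0,0]},
    {"xyz":[-0.15,0.021,0],"angular":[0,0,0]},
    {"xyz":[-0.19,0.027,0],"angular":[0,0,0]},
    {"xyz":[-0.23,0.032,0],"angular":[0,0,0]},
    {"xyz":[-0.27,0.038,0],"angular":[0,0,0]},
    {"xyz":[-0.31,0.044,0],"angular":[0,0,0]},
    {"xyz":[-0.35,0.049,0],"angular":[0,0,0]},
    {"xyz":[-0.39,0.055,0],"angular":[0,0,0]},
    {"xyz":[-0.43,0.061,0],"angular":[0,0,0]}
  ]
}}

```text
clock: 38.5
position: [0.4643, -0.0841, 0.1907]
ee_rot: [0.752, 0.659, -0.001, -0.001]
ft_force: [1.0, 0.4, -4.2]
grip_width: 0.146
grasp_force: 68.6
```

Emit:
{"name": "carry_out", "arguments": {
  "motion": [
    {"xyz":[-0.04,0.006,0],"angular":[0,0,-1]},
    {"xyz":[-0.08,0.011,0],"angular":[0,0,-2]},
    {"xyz":[-0.12,0.017,0],"angular":[0,0,-3]},
    {"xyz":[-0.16,0.023,0],"angular":[0,0,-4]},
    {"xyz":[-0.195,0.028,0],"angular":[0,0,-5]},
    {"xyz":[-0.22,0.031,0],"angular":[0,0,-5.5]},
    {"xyz":[-0.231,0.0325,0.01],"angular":[0,0,-5.5]},
    {"xyz":[-0.231,0.0325,0.03],"angular":[0,0,-5.5]},
    {"xyz":[-0.231,0.0325,0.06],"angular":[0,0,-5.5]},
    {"xyz":[-0.231,0.0325,0.09],"angular":[0,0,-5.5]},
    {"xyz":[-0.231,0.0325,0.1],"angular":[0,0,-5.5]},
    {"xyz":[-0.231,0.0325,0.1],"angular":[0,0,-5.5]}
  ]
}}

```text
clock: 39.7
position: [0.4663, -0.3148, 0.0905]
ee_rot: [0.72, 0.694, -0.001, -0.002]
ft_force: [0.1, 0.3, -3.4]
grip_width: 0.147
grasp_force: 68.6
```

```bash
python3 - <<'E'
from h import *
t=snap('top');s=snap('side');state(); to((.4676,-.315,.0935,-2))
cv=np.zeros((480,800,3))
cv[:400,:400]=cv2.resize(t['img'][210:320,350:460],(400,400),interpolation=cv2.INTER_CUBIC)
cv[:480,410:]=np.clip(cv2.resize(s['img'][285:420,255:365],(390,480),interpolation=cv2.INTER_CUBIC)*1.6,0,255)
cv2.imwrite('pics/b4.png',cv[:,:,::-1].astype(np.uint8))
# edges of the lid in top view, right edge line
I=t['img'].astype(int); m=((I.max(2)-I.min(2)<30)&(I.max(2)>90))
for r in (240,260,280,295): print(r,[int(c) for c in np.flatnonzero(np.diff(m[r,345:470].astype(int)))+346])
E
```

```text
{'clock': 39.8, 'position': [0.468, -0.316, 0.093], 'ee_rot': [0.72, 0.694, -0.0, 0.0], 'ft_force': [0.523, -0.251, -3.291], 'grip_width': 0.15, 'grasp_force': 68.609, 'joint_pos': [-0.267, 0.411, 0.964, 1.793, -0.37, 1.133, 0.783]}
[[ 0.035  0.999  0.   ]
 [ 0.999 -0.035 -0.   ]
 [-0.     0.    -1.   ]]
(0.4676, -0.315, 0.0935, -2) xyz [0.0007, -0.0005, 0.0324] ang [0.02, 0.03, -0.03]
240 [364, 416, 432, 443, 451, 463]
260 [362, 413, 427]
280 [360, 365, 366, 414, 419, 463, 464]
295 [360, 365, 366, 459, 460, 461, 462, 463]
```

View pics/b4.png

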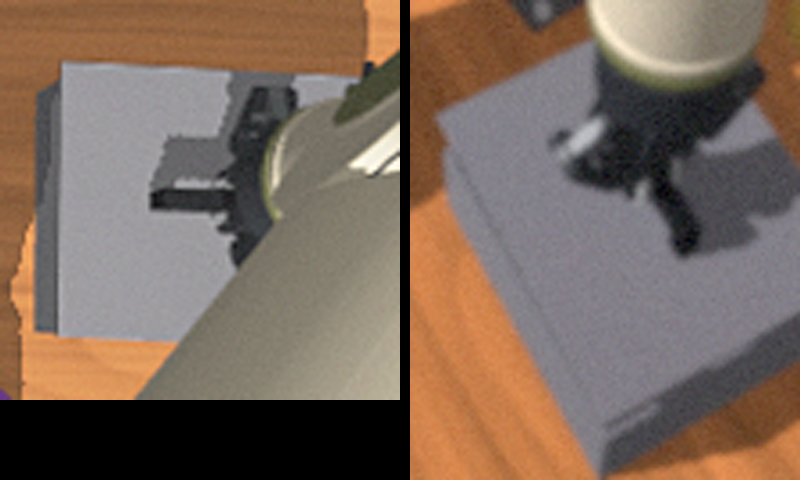

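The lid hovers about 33 mm above the tub and looks square with it. Its left edge is at top-view (366.5,265) and the bar's left end is at (391.3,264.6).

```bash
python3 - <<'E'
from h import *
t=snap('top'); print(get_obs()['position'])
print('lid edge',onz(t,366.5,265,.117),'bar end',onz(t,391.3,264.6,.149))
print('initial: lid edge/bar end', )
I=cv2.imread('pics/top0.png').astype(int)
print(I[265,358:396].max(1).tolist()); I=t['img'].astype(int); print(I[265,354:396].max(1).tolist())
print([onz(t,x,265,.084)[1].round(4) for x in(362,363,364,365,366,367,368)])
E
```

```text
[ 0.46854961 -0.31581844  0.09336364]
lid edge [ 0.46726148 -0.21133944  0.117     ] bar end [ 0.46695377 -0.26084655  0.149     ]
initial: lid edge/bar end
[221, 169, 110, 98, 106, 106, 86, 163, 164, 163, 166, 160, 162, 164, 167, 159, 163, 164, 166, 165, 163, 166, 166, 164, 161, 163, 164, 161, 158, 172, 139, 68, 27, 38, 32, 52, 51, 54]
[133, 132, 135, 127, 133, 109, 79, 90, 100, 103, 101, 97, 120, 171, 169, 159, 159, 163, 162, 160, 161, 157, 160, 163, 159, 163, 158, 162, 162, 164, 156, 159, 158, 158, 160, 164, 170, 122, 50, 28, 31, 39]
[np.float64(-0.2079), np.float64(-0.2103), np.float64(-0.2127), np.float64(-0.2152), np.float64(-0.2176), np.float64(-0.22), np.float64(-0.2224)]
```

Against the starting pose the lid sits about 3 mm too far toward +y, so I'll correct that while lowering.

Emit:
{"name": "carry_out", "arguments": {
  "motion": [
    {"xyz":[-0.003,-0.001,0.005],"angular":[0,0,0]},
    {"xyz":[-0.003,-0.001,0.012],"angular":[0,0,0]},
    {"xyz":[-0.003,-0.001,0.018],"angular":[0,0,0]},
    {"xyz":[-0.003,-0.001,0.022],"angular":[0,0,0]},
    {"xyz":[-0.003,-0.001,0.025],"angular":[0,0,0]},
    {"xyz":[-0.003,-0.001,0.027],"angular":[0,0,0]},
    {"xyz":[-0.003,-0.001,0.027],"angular":[0,0,0]}
  ]
}}

```text
clock: 40.55
position: [0.4669, -0.3181, 0.0649]
ee_rot: [0.719, 0.695, -0.0, -0.0]
ft_force: [0.7, 0.2, -3.7]
grip_width: 0.147
grasp_force: 68.8
```

Emit:
{"name": "carry_out", "arguments": {
  "motion": [
    {"xyz":[0,0,0.001],"angular":[0,0,0]},
    {"xyz":[0,0,0.002],"angular":[0,0,0]},
    {"xyz":[0,0,0.003],"angular":[0,0,0]},
    {"xyz":[0,0,0.003],"angular":[0,0,0]}
  ]
}}

```text
clock: 40.95
position: [0.467, -0.3181, 0.0621]
ee_rot: [0.719, 0.695, 0.0, -0.0]
ft_force: [0.0, 0.1, -3.0]
grip_width: 0.149
grasp_force: 68.8
```

Emit:
{"name": "carry_out", "arguments": {
  "motion": [
    {"xyz":[0,0,0.001],"angular":[0,0,0]},
    {"xyz":[0,0,0.002],"angular":[0,0,0]},
    {"xyz":[0,0,0.002],"angular":[0,0,0]}
  ]
}}

```text
clock: 41.25
position: [0.4672, -0.3182, 0.0606]
ee_rot: [0.719, 0.695, 0.0, -0.0]
ft_force: [-2.0, 2.1, 3.2]
grip_width: 0.149
grasp_force: 69.5
```

Contact came at the seated height with the lip already inside and no earlier resistance. I'll press 1 mm more, then release.

Emit:
{"name": "carry_out", "arguments": {
  "motion": [
    {"xyz":[0,0,0.001],"angular":[0,0,0]},
    {"xyz":[0,0,0.001],"angular":[0,0,0]},
    {"xyz":[0,0,0],"angular":[0,0,0]}
  ]
}}

```text
clock: 41.55
position: [0.4672, -0.3183, 0.0606]
ee_rot: [0.719, 0.695, 0.0, 0.0]
ft_force: [-0.9, 0.1, -3.4]
grip_width: 0.147
grasp_force: 68.7
```

Emit:
{"name": "carry_out", "arguments": {
  "motion": [
    {"xyz":[0,0,0],"angular":[0,0,0]},
    {"xyz":[0,0,0],"angular":[0,0,0]},
    {"xyz":[0,0,0],"angular":[0,0,0]},
    {"xyz":[0,0,0],"angular":[0,0,0]},
    {"xyz":[0,0,-0.03],"angular":[0,0,0]},
    {"xyz":[0,0,-0.07],"angular":[0,0,0]},
    {"xyz":[0,0,-0.12],"angular":[0,0,0]},
    {"xyz":[0,0,-0.17],"angular":[0,0,0]},
    {"xyz":[0.03,0,-0.21],"angular":[0,0,0]},
    {"xyz":[0.08,0,-0.22],"angular":[0,0,0]},
    {"xyz":[0.13,0,-0.22],"angular":[0,0,0]},
    {"xyz":[0.18,0,-0.22],"angular":[0,0,0]}
  ],
  "hand": 1
}}

```text
clock: 42.75
position: [0.4733, -0.1378, 0.2807]
ee_rot: [0.72, 0.694, 0.001, 0.0]
ft_force: [1.3, 0.0, -0.6]
grip_width: 1.001
grasp_force: 0.0
```

Emit:
{"name": "carry_out", "arguments": {
  "motion": [
    {"xyz":[0.05,0,0],"angular":[0,0,0]},
    {"xyz":[0.1,0,0],"angular":[0,0,0]},
    {"xyz":[0.15,0,0],"angular":[0,0,0]},
    {"xyz":[0.15,0,0],"angular":[0,0,0]}
  ]
}}

```text
clock: 43.15
position: [0.4781, 0.018, 0.2798]
ee_rot: [0.716, 0.698, 0.0, -0.0]
ft_force: [0.0, -0.6, -0.5]
grip_width: 0.995
grasp_force: 0.0
```

```bash
python3 - <<'E'
from h import *
state(); t=snap('top');s=snap('side')
I0=cv2.imread('pics/top0.png')[:,:,::-1].astype(int); I=t['img'].astype(int)
S0=cv2.imread('pics/side0.png')[:,:,::-1].astype(int); S=s['img'].astype(int)
def quad(I,box,th):
    x0,y0,x1,y1=box; m=((I.max(2)-I.min(2)<30)&(I.max(2)>th)); k=np.zeros(m.shape,np.uint8); k[y0:y1,x0:x1]=m[y0:y1,x0:x1]
    cn,_=cv2.findContours(k,0,1); c=cv2.convexHull(max(cn,key=cv2.contourArea)); return cv2.approxPolyDP(c,3,True).reshape(-1,2).tolist()
for a in(I0,I): print(quad(a,(345,215,470,320),120))
for a in(S0,S): print(quad(a,(250,285,395,415),40))
# peg
g=I.max(2)[150:215,310:360]; p=np.argwhere(g<40); print('peg top px',p.mean(0)[::-1]+[310,150],len(p))
c=p.mean(0)[::-1]+[310,150]; print(onz(t,*c,.225))
g=S.max(2)[180:260,320:400]; n,l,st,ce=cv2.connectedComponentsWithStats((g<22).astype(np.uint8)); print([(st[i].tolist(),ce[i]+[320,180]) for i in range(1,n) if st[i][4]>15])
E
```

```text
{'clock': 43.15, 'position': [0.478, 0.018, 0.28], 'ee_rot': [0.716, 0.698, 0.0, -0.0], 'ft_force': [0.005, -0.558, -0.544], 'grip_width': 0.995, 'grasp_force': 0.0, 'joint_pos': [-0.918, -0.085, 0.751, 1.731, 0.058, 1.474, -0.199]}
[[ 0.024  1.    -0.001]
 [ 1.    -0.024  0.001]
 [ 0.001 -0.001 -1.   ]]
[[365, 229], [447, 233], [450, 306], [365, 302]]
[[396, 230], [448, 232], [450, 305], [370, 301]]
[[328, 292], [382, 368], [372, 382], [324, 411], [305, 414], [266, 342], [262, 325]]
[[331, 293], [383, 367], [372, 382], [318, 414], [305, 414], [265, 341], [264, 324]]
peg top px [340.21428571 157.21428571] 14
[ 0.69521572 -0.13442414  0.225     ]
[]
```

```bash
python3 - <<'E'
from h import *
t=snap('top');state(); to((.697,-.136,.31,-2),(.697,-.136,.21,-2))
I0=cv2.imread('pics/top0.png')[:,:,::-1].astype(int); I=t['img'].astype(int)
for r in(250,280,295): print(r,I0[r,356:372].max(1).tolist(),I[r,356:372].max(1).tolist(),I0[r,444:456].max(1).tolist(),I[r,444:456].max(1).tolist())
for c in(400,440): print(c,I0[224:238,c].max(1).tolist(),I[224:238,c].max(1).tolist(),I0[298:312,c].max(1).tolist(),I[298:312,c].max(1).tolist())
E
```

```text
{'clock': 43.3, 'position': [0.479, 0.01, 0.28], 'ee_rot': [0.719, 0.695, -0.0, 0.0], 'ft_force': [0.094, -0.387, -1.336], 'grip_width': 1.003, 'grasp_force': 0.0, 'joint_pos': [-0.913, -0.087, 0.761, 1.73, 0.061, 1.475, -0.195]}
[[ 0.035  0.999  0.   ]
 [ 0.999 -0.035 -0.   ]
 [-0.     0.    -1.   ]]
(0.697, -0.136, 0.31, -2) xyz [-0.1381, 0.2234, 0.0032] ang [0.0, 0.02, -0.02]
(0.697, -0.136, 0.21, -2) xyz [-0.1381, 0.2234, 0.1032] ang [0.0, 0.02, -0.02]
250 [222, 223, 236, 179, 104, 102, 101, 102, 82, 179, 168, 162, 161, 161, 162, 162] [134, 131, 132, 109, 74, 75, 73, 72, 71, 87, 98, 97, 93, 96, 100, 99] [156, 158, 158, 156, 164, 159, 205, 226, 220, 221, 219, 220] [146, 144, 144, 145, 146, 148, 186, 213, 208, 207, 205, 208]
280 [229, 233, 244, 154, 100, 101, 98, 105, 82, 159, 169, 160, 164, 163, 164, 167] [139, 137, 145, 97, 76, 74, 74, 71, 64, 94, 101, 100, 97, 101, 95, 103] [159, 156, 160, 156, 161, 161, 170, 221, 232, 231, 230, 229] [142, 145, 147, 144, 145, 149, 148, 192, 220, 220, 219, 218]
295 [216, 218, 229, 154, 101, 101, 98, 97, 79, 170, 171, 161, 164, 165, 161, 164] [121, 123, 133, 93, 73, 76, 76, 71, 74, 102, 102, 104, 101, 100, 96, 112] [158, 157, 157, 158, 160, 156, 158, 198, 224, 220, 218, 221] [146, 144, 144, 147, 147, 148, 144, 182, 211, 200, 207, 208]
400 [154, 152, 149, 148, 148, 149, 137, 141, 168, 160, 159, 157, 160, 164] [143, 145, 137, 134, 137, 129, 131, 150, 152, 145, 147, 147, 143, 146] [161, 160, 163, 161, 163, 164, 170, 231, 228, 226, 224, 228, 230, 228] [146, 148, 149, 146, 152, 160, 212, 208, 216, 215, 214, 214, 218, 219]
440 [143, 147, 151, 148, 147, 147, 146, 141, 148, 154, 160, 160, 162, 158] [132, 137, 145, 139, 132, 135, 133, 127, 131, 150, 145, 146, 144, 143] [157, 157, 157, 158, 158, 162, 159, 163, 191, 220, 222, 224, 231, 229] [142, 147, 144, 144, 144, 143, 150, 165, 204, 199, 210, 215, 221, 219]
```

All the lid's edges are within 1 px of where they started, so it's seated. Now the lamp.

Emit:
{"name": "carry_out", "arguments": {
  "motion": [
    {"xyz":[-0.025,0.04,0],"angular":[0,0,0]},
    {"xyz":[-0.049,0.08,0],"angular":[0,0,0]},
    {"xyz":[-0.074,0.12,0],"angular":[0,0,0]},
    {"xyz":[-0.099,0.16,0],"angular":[0,0,0]},
    {"xyz":[-0.124,0.2,0],"angular":[0,0,0]},
    {"xyz":[-0.138,0.2235,0],"angular":[0,0,0]},
    {"xyz":[-0.138,0.2235,0.003],"angular":[0,0,0]},
    {"xyz":[-0.138,0.2235,0.03],"angular":[0,0,0]},
    {"xyz":[-0.138,0.2235,0.06],"angular":[0,0,0]},
    {"xyz":[-0.138,0.2235,0.09],"angular":[0,0,0]},
    {"xyz":[-0.138,0.2235,0.103],"angular":[0,0,0]},
    {"xyz":[-0.138,0.2235,0.103],"angular":[0,0,0]}
  ]
}}

```text
clock: 44.5
position: [0.696, -0.1351, 0.1761]
ee_rot: [0.72, 0.694, -0.001, -0.001]
ft_force: [-0.2, 0.4, -0.5]
grip_width: 1.003
grasp_force: 0.0
```

Emit:
{"name": "carry_out", "arguments": {
  "motion": [
    {"xyz":[0,0,0],"angular":[0,0,0]},
    {"xyz":[0,0,0],"angular":[0,0,0]},
    {"xyz":[0,0,0],"angular":[0,0,0]},
    {"xyz":[0,0,0],"angular":[0,0,0]},
    {"xyz":[0,0,0],"angular":[0,0,0]},
    {"xyz":[0,0,0],"angular":[0,0,0]},
    {"xyz":[0,0,0],"angular":[0,0,0]}
  ],
  "hand": 0,
  "grip_force": 25
}}

```text
clock: 45.2
position: [0.6973, -0.1352, 0.1778]
ee_rot: [0.719, 0.695, 0.0, 0.0]
ft_force: [-1.2, -0.4, 4.1]
grip_width: 0.179
grasp_force: 24.4
```

```bash
python3 - <<'E'
from h import *
o=state(); p=np.array(o['position'][:2]); h=np.array([.702,.026])
c=np.array([.5336,.0137]); 
# refine hinge: centre 160 mm from the two known peg positions
from scipy.optimize import fsolve
q=np.array([.5483,-.0223]); h=fsolve(lambda h:[np.linalg.norm(h-p)-.16,np.linalg.norm(h-q)-.16],h); print('hinge',h)
a0=np.arctan2(*(p-h)[::-1]); a1=np.arctan2(*(c-h)[::-1]); a0%=2*np.pi; a1%=2*np.pi; print(np.degrees([a0,a1]))
M=R.from_quat(o['ee_rot']).as_matrix()
for f in np.linspace(0,1,11)[1:]:
    a=a0+(a1-a0)*f; t=h+.16*np.array([np.cos(a),np.sin(a)]); d=np.r_[t-p,0]; print(t.round(4),(M.T@d).round(4))
E
```

```text
{'clock': 45.2, 'position': [0.697, -0.135, 0.178], 'ee_rot': [0.719, 0.695, 0.0, 0.0], 'ft_force': [-1.175, -0.4, 4.096], 'grip_width': 0.179, 'grasp_force': 24.409, 'joint_pos': [-0.388, 0.657, 0.851, 1.262, -0.483, 1.427, 0.387]}
[[ 0.035  0.999  0.001]
 [ 0.999 -0.035 -0.   ]
 [-0.     0.001 -1.   ]]
hinge [0.70122136 0.02476441]
[268.59065434 183.77652292]
[ 0.6737 -0.1329] [ 0.0015 -0.0236 -0.    ]
[ 0.6508 -0.1271] [ 0.0065 -0.0467 -0.    ]
[ 0.6289 -0.118 ] [ 0.0148 -0.0689 -0.0001]
[ 0.6087 -0.1058] [ 0.0263 -0.0896 -0.0001]
[ 0.5904 -0.0907] [ 4.080e-02 -1.083e-01 -1.000e-04]
[ 0.5746 -0.0731] [ 5.780e-02 -1.247e-01 -1.000e-04]
[ 0.5616 -0.0533] [ 7.710e-02 -1.385e-01 -1.000e-04]
[ 0.5516 -0.0319] [ 9.820e-02 -1.492e-01 -1.000e-04]
[ 0.5449 -0.0092] [ 1.206e-01 -1.567e-01 -1.000e-04]
[0.5416 0.0142] [ 1.439e-01 -1.608e-01 -1.000e-04]
```

Emit:
{"name": "carry_out", "arguments": {
  "motion": [
    {"xyz":[0.0015,-0.0235,0],"angular":[0,0,0]},
    {"xyz":[0.0065,-0.0465,0],"angular":[0,0,0]},
    {"xyz":[0.015,-0.069,0],"angular":[0,0,0]},
    {"xyz":[0.0265,-0.0895,0],"angular":[0,0,0]},
    {"xyz":[0.041,-0.108,0],"angular":[0,0,0]},
    {"xyz":[0.058,-0.1245,0],"angular":[0,0,0]},
    {"xyz":[0.077,-0.1385,0],"angular":[0,0,0]},
    {"xyz":[0.098,-0.149,0],"angular":[0,0,0]},
    {"xyz":[0.1205,-0.1565,0],"angular":[0,0,0]},
    {"xyz":[0.135,-0.1595,0],"angular":[0,0,0]},
    {"xyz":[0.144,-0.161,0],"angular":[0,0,0]},
    {"xyz":[0.144,-0.161,0],"angular":[0,0,0]}
  ]
}}

```text
clock: 46.4
position: [0.5412, 0.0158, 0.1774]
ee_rot: [0.719, 0.695, 0.0, -0.0]
ft_force: [-1.1, 0.9, 4.9]
grip_width: 0.171
grasp_force: 26.4
```

Emit:
{"name": "carry_out", "arguments": {
  "motion": [
    {"xyz":[0,0,0],"angular":[0,0,0]},
    {"xyz":[0,0,0],"angular":[0,0,0]},
    {"xyz":[0,0,0],"angular":[0,0,0]}
  ]
}}

```text
clock: 46.7
position: [0.5414, 0.0139, 0.1774]
ee_rot: [0.72, 0.694, 0.0, -0.0]
ft_force: [-1.4, 2.0, 5.6]
grip_width: 0.178
grasp_force: 26.6
```

Emit:
{"name": "carry_out", "arguments": {
  "motion": [
    {"xyz":[0,0,0],"angular":[0,0,0]},
    {"xyz":[0,0,0],"angular":[0,0,0]},
    {"xyz":[0,0,0],"angular":[0,0,0]},
    {"xyz":[0,0,0],"angular":[0,0,0]},
    {"xyz":[0,0,-0.03],"angular":[0,0,0]},
    {"xyz":[0,0,-0.07],"angular":[0,0,0]},
    {"xyz":[0,0,-0.11],"angular":[0,0,0]},
    {"xyz":[0.04,-0.02,-0.12],"angular":[0,0,0]},
    {"xyz":[0.08,-0.05,-0.12],"angular":[0,0,0]},
    {"xyz":[0.13,-0.07,-0.12],"angular":[0,0,0]},
    {"xyz":[0.18,-0.07,-0.12],"angular":[0,0,0]},
    {"xyz":[0.23,-0.07,-0.12],"angular":[0,0,0]}
  ],
  "hand": 1
}}

```text
clock: 47.9
position: [0.4784, 0.2453, 0.2978]
ee_rot: [0.719, 0.695, 0.001, -0.001]
ft_force: [1.0, -0.9, 0.7]
grip_width: 1.002
grasp_force: 0.0
```

Emit:
{"name": "carry_out", "arguments": {
  "motion": [
    {"xyz":[0.05,0,0],"angular":[0,0,0]},
    {"xyz":[0.08,0,0],"angular":[0,0,0]},
    {"xyz":[0.08,0,0],"angular":[0,0,0]},
    {"xyz":[0.08,0,0],"angular":[0,0,0]}
  ]
}}

```text
clock: 48.3
position: [0.482, 0.3231, 0.2967]
ee_rot: [0.719, 0.695, -0.001, 0.001]
ft_force: [-0.0, -1.1, -0.1]
grip_width: 0.998
grasp_force: 0.0
```

```bash
python3 - <<'E'
from h import *
t=snap('top');s=snap('side');state()
I=t['img'].astype(int)
x,y=proj(t,(.5416,.0142,.235)).astype(int); print(x,y)
k=(I[y-18:y+18,x-18:x+18].max(2)<45).astype(np.uint8); n,l,st,ce=cv2.connectedComponentsWithStats(k)
for i in range(1,n):
    if st[i][4]>10: print(st[i].tolist(),ce[i]+[x-18,y-18],onz(t,*(ce[i]+[x-18,y-18]),.23))
I0=cv2.imread('pics/top0.png')[:,:,::-1].astype(int)
for r in(250,280,295): print(r,I[r,356:370].max(1).tolist(),I[r,446:454].max(1).tolist())
for c in(400,440): print(c,I[226:238,c].max(1).tolist(),I[300:310,c].max(1).tolist())
d=(np.abs(I-I0).max(2)>60); 
for nm,b in dict(wrench=(232,285,310,310),driver=(88,155,155,195),spray=(400,148,455,192),jar=(222,118,254,156),bearing=(170,165,198,195),collar=(354,175,378,198),red=(320,130,342,152)).items(): print(nm,d[b[1]:b[3],b[0]:b[2]].mean().round(3))
E
```

```text
{'clock': 48.4, 'position': [0.482, 0.322, 0.297], 'ee_rot': [0.72, 0.694, 0.0, 0.0], 'ft_force': [0.695, -0.136, -0.761], 'grip_width': 1.002, 'grasp_force': 0.0, 'joint_pos': [-1.295, 0.231, 0.766, 1.454, -0.159, 1.52, -0.571]}
[[ 0.037  0.999  0.   ]
 [ 0.999 -0.037 -0.   ]
 [-0.     0.    -1.   ]]
271 224
250 [220, 224, 228, 177, 99, 96, 103, 97, 93, 155, 164, 154, 158, 155] [157, 149, 161, 152, 194, 222, 217, 218]
280 [227, 229, 241, 153, 102, 99, 96, 102, 81, 161, 160, 164, 158, 161] [154, 154, 154, 158, 154, 206, 228, 225]
295 [211, 215, 223, 148, 101, 98, 95, 101, 77, 161, 159, 161, 162, 159] [153, 151, 158, 154, 153, 190, 221, 217]
400 [144, 144, 146, 139, 135, 162, 157, 155, 153, 154, 157, 153] [155, 157, 164, 174, 225, 218, 223, 224, 220, 225]
440 [149, 142, 143, 142, 145, 129, 136, 161, 155, 154, 153, 154] [151, 156, 151, 151, 159, 178, 215, 212, 217, 222]
wrench 0.032
driver 0.406
spray 0.0
jar 0.501
bearing 0.0
collar 0.239
red 0.0
```

Emit:
{"name": "carry_out", "arguments": {
  "motion": [
    {"xyz":[0.03,-0.03,0],"angular":[0,0,-5]},
    {"xyz":[0.2,-0.26,0.05],"angular":[0,0,-60]},
    {"xyz":[0.2,-0.26,0.05],"angular":[0,0,-60]},
    {"xyz":[0.2,-0.26,0.05],"angular":[0,0,-60]},
    {"xyz":[0.2,-0.26,0.05],"angular":[0,0,-60]},
    {"xyz":[0.2,-0.26,0.05],"angular":[0,0,-60]},
    {"xyz":[0.2,-0.26,0.05],"angular":[0,0,-60]},
    {"xyz":[0.2,-0.26,0.05],"angular":[0,0,-60]},
    {"xyz":[0.2,-0.26,0.05],"angular":[0,0,-60]},
    {"xyz":[0.2,-0.26,0.05],"angular":[0,0,-60]},
    {"xyz":[0.2,-0.26,0.05],"angular":[0,0,-60]}
  ]
}}

```text
clock: 49.5
position: [0.2308, 0.5312, 0.2479]
ee_rot: [0.278, 0.961, 0.001, 0.0]
ft_force: [0.6, 0.6, 0.1]
grip_width: 0.997
grasp_force: 0.0
```

```bash
python3 - <<'E'
from h import *
t=snap('top');s=snap('side');print(get_obs()['position'])
I=t['img'].astype(int);I0=cv2.imread('pics/top0.png')[:,:,::-1].astype(int)
d=(np.abs(I-I0).max(2)>60)
for nm,b in dict(wrench=(232,285,310,310),driver=(88,155,155,195),spray=(400,148,455,192),jar=(222,118,254,156),bearing=(170,165,198,195),collar=(354,175,378,198),red=(320,130,342,152),yellow=(305,175,328,200),purple=(328,308,358,338)).items(): print(nm,d[b[1]:b[3],b[0]:b[2]].mean().round(3))
k=I[205:250,250:300].max(2); print('min',k.min(), np.array(np.unravel_index(k.argmin(),k.shape))[::-1]+[250,205]); p=np.argwhere(k<k.min()+25)[:,::-1]+[250,205]; print(p.mean(0),len(p),p.min(0),p.max(0),onz(t,*p.mean(0),.225))
S=s['img'].astype(int); x,y=proj(s,(.5416,.0142,.22)).astype(int); k=S[y-14:y+14,x-14:x+14].max(2); p=np.argwhere(k<30)[:,::-1]+[x-14,y-14]; print((x,y),k.min(),len(p),p.mean(0) if len(p) else '',onz(s,*p.mean(0),.22) if len(p) else '')
E
```

```text
[0.23018472 0.53147573 0.24765988]
wrench 0.032
driver 0.3
spray 0.0
jar 0.175
bearing 0.0
collar 0.248
red 0.0
yellow 0.268
purple 0.048
min 13 [274 227]
[271.77272727 225.04545455] 22 [269 221] [275 228] [0.54178481 0.01385502 0.225     ]
(np.int64(275), np.int64(193)) 16 24 [274.95833333 194.66666667] [0.53816907 0.01144714 0.22      ]
```

The lamp peg is over the bank centre at (0.542, 0.014). Now I'll check the bystanders by colour, which shadows won't upset.

```bash
python3 - <<'E'
from h import *
for n in('top','side'):
    A=cv2.imread(f'pics/{n}0.png'); B=snap(n)['img'][:,:,::-1]; g=[cv2.cvtColor(np.ascontiguousarray(x),cv2.COLOR_BGR2GRAY) for x in(A,B)]
    bx=dict(wrench=(232,285,310,310),driver=(88,155,155,195),jar=(222,118,254,156),collar=(354,175,378,198),yellow=(305,175,328,200)) if n=='top' else dict(wrench=(205,243,250,300),driver=(235,136,285,160),jar=(325,165,352,203),collar=(358,280,386,302),yellow=(328,240,355,268))
    for nm,(x0,y0,x1,y1) in bx.items():
        e=[cv2.Sobel(i,cv2.CV_32F,1,0)**2+cv2.Sobel(i,cv2.CV_32F,0,1)**2 for i in g]; e=[np.sqrt(np.sqrt(i)) for i in e]
        r=cv2.matchTemplate(e[1][y0-6:y1+6,x0-6:x1+6],e[0][y0:y1,x0:x1],cv2.TM_CCOEFF_NORMED); _,v,_,l=cv2.minMaxLoc(r); print(n,nm,round(v,2),l[0]-6,l[1]-6)
E
```

```text
top wrench 0.91 0 0
top driver 0.41 0 0
top jar 0.68 0 0
top collar 0.69 0 0
top yellow 0.77 0 0
side wrench 0.74 0 0
side driver 0.1 1 0
side jar 0.68 0 0
side collar 0.61 0 0
side yellow 0.47 0 0
```

Nothing else has moved: every shift is 0 px apart from shadow effects. I'll hand in.

```bash
python3 -c "
from workcell import *
print(hand_in())"
```

```text
the job is handed in; nothing more can be done
None
```

The job is done and handed in: both covers (on the y = -31 and y = 93 mm bosses) are in the tub, the lid is back on and seated, and the lamp is over the middle of the bank. Camera checks found none of the other tools or parts moved, but the screwdriver match was weak.

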